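# Load the ballast canister from the drying rack

### The arm

A 6-joint arm with a two-finger parallel gripper is mounted at the origin on the work surface. World frame = base frame: x ahead of the robot, y to its left, z up, the work surface at z = 0. Lengths are in m, angles in rad, forces in N, time in s.
With the tool pointing down it reaches from about 0.35 to 0.975 m from the base axis. Payload 7.1 kg.
Tool frame: the origin (TCP) lies midway between the tips of the shut fingers; the grasp point (between the pads) lies 19 mm behind it; z points along the fingers, y is the direction in which the jaws open and shut (so a half turn about z gives the same grasp; the last joint's range is limited). The gripper opens to 88 mm and grips with 3 to 60 N. Pads are 20 mm wide; open, the fingers measure 115 mm over their backs; the gripper's body (75 mm by 178 mm) begins 61 mm behind the grasp point.
Start: joints at [-1.285, 0.423, 1.63, -0, 1.089, -0.019], TCP at [0.188, -0.596, 0.223] pointing down, gripper open.
Joint ranges: [-3, 3], [-0.9, 2.11], [0.09, 2.58], [-1.31, 4.45], [0.11, 2.69], [-2.54, 2.54]. Speed limits (rad/s): [2.39, 2.39, 3.01, 3.14, 3.14, 3.14].

### API

Orientations are given as a rotation vector (axis times angle).
In Python, from plant import manip, viewer, ticket gives the robot as it stands.
- The arm moves only by the tool apply_moves, never from a script. Its argument "moves" is a list of rows, each a list of 7 numbers: the turn, a rotation vector about the tool's x, y, z in rad, then the shift along the tool's x, y, z in m, then the closure, from 0 (fully open) to 1 (shut). A call has 1 to 20 rows; each row is the pose to reach, as a shift and turn from the pose commanded when the call began, along the tool's axes at that moment; what a row does not reach only later rows make up. A row lasts 1/12 s, in which the tool goes at most 41.7 mm and 7.16 degrees, less where a joint would pass 70% of its speed; a pose out of reach is approached as far as the arm can. A call with a gripper value outside its range is refused whole. The fingers move at their own pace and stop on an object; the grip force is fixed at half the most. Time passes only in rows, so rows that repeat a pose let the fingers close. It gives the time, the measured TCP pose, the force and the opening at its end, in the units of the state.
- manip.read_state(): the state, without advancing time (a new reading comes with each control period).
- viewer.read_camera(name): name is "scene" or "side" or "wrist"; returns the picture (420x560x3 uint8, red, green, blue); there is no depth.
- viewer.camera_params(name): a dict with "fov_y" (degrees; the focal length in pixels is half the picture's height over the tangent of half this angle, whatever the lens; pixels are square), "cx", "cy" (the principal point, pixels), "rvec" (rotation vector, rad) and "tvec" (3), from world to camera coordinates, as OpenCV has them. Camera axes: x right, y down, z forward; pixel columns grow to the right and rows downward; lengths in m; the calibration is good to about 2 mm. A picture is of the moment at which its call begins: read the wrist's pose just before it. camera_params takes no time and is no camera call; for the wrist camera it gives the pose at the moment of the call.
- ticket.job_done(): hands the job in, once; it reports no verdict.
The state is a dict: "time_s": time; "joint_pos": joint angles; "joint_velocities": joint speeds; "joint_torque": joint torques, N m; "ee_pos": TCP position; "eef_rot": TCP orientation; "ft_force": force on the tool from outside, world axes, zero at the start; "ft_torque": the same for the moment, N m; "grip_width": finger opening in m.
Only numpy, scipy, OpenCV 4.12 (cv2) and the standard library are available. Lean on these libraries where they do the work, as an engineer would, in place of code of your own. Each camera call takes 0.05 s, during which the arm holds its last target.

### The job

Take the cover off the round canister by its knob and lay it, knob up and flat on the plate, in the middle of the sloped rest. Then lift every ballast slug up and off its peg on the drying rack and stand them all upright on the floor of the canister, packed as a honeycomb: one in the middle, the others around it. Set the slugs down rather than dropping them, let none topple over or fall, and leave the other things on the bench alone.

Things in the scene. Friction and masses are not known exactly. Their poses are not given: they have to be found in the camera images.
- rack: Fixed drying rack. Origin on the table under the front face of its rail (390 mm, along own y; 18 mm deep). Six 7 mm steel pegs stick out along own -x, towards the robot, at own y -150, -90, -30, 30, 90, 150 mm, 152 mm up; level for 60 mm, then bent up: tip 73 mm out, 11 mm higher. 8 mm base plate below. Rack tops out at 167 mm.
- canister: Round open steel canister standing loose on the table, 0.9 kg, 146 mm outside and 138 mm inside diameter, 62 mm tall, inner floor 5 mm above its underside. Origin: centre of its underside; z up along its axis. At the start the cover lies on it. It can get knocked aside.
- cover: The canister's round grey cover, 0.3 kg: a disc 160 mm across, 6 mm thick, over a centring step 128 mm across, 5 mm deep, that sits inside the canister's mouth; steel knob in the middle of the top. Origin: centre of the step's underside; z out of the top.
- cover_knob (a point): Grip point of the cover's knob (plain cylinder 24 mm across, from 11 to 45 mm above the cover's origin): on its axis, 30 mm above the cover's origin.
- rest_plate: Sloped cover rest, fixed: aluminium plate 180 (own x) by 160 mm (own y) on a dark stand, leaning 25 degrees, low edge on the own -x side, roughly towards the robot, with a lip 14 mm proud. Origin: centre of the plate's upper face, 98 mm above the table; z is the plate's normal, own y is level.
- slug1_center (a point): Ballast slug, one of up to six alike (absent ones give None): plain aluminium, 0.2 to 0.35 kg, 130 mm tall: cylinder 42 mm across up to 70 mm; above it an eye 12 mm wide (own y), 70 to 100 mm up, open along own x, between 4 mm straps; on top a grip block 22 (own y) x 16 mm (own x), 100 to 130 mm up. This point: on its axis, 65 mm above its underside; z up.
- slug2_center (a point): Slug like slug1, same point. At the start each slug hangs upright by its eye on a peg, about 42 mm out from the rail, own x along the peg, the grip block's underside resting on the peg. The eye allows 23 mm of lift; more than 11 mm are needed to pass the peg's upturned tip, then draw it off along the peg.
- slug3_center (a point): Another ballast slug like slug1; the same point of it.
- slug4_center (a point): Another ballast slug like slug1; the same point of it.
- slug5_center (a point): Another ballast slug like slug1; the same point of it.
- slug6_center (a point): Another ballast slug like slug1; the same point of it.
- screwdriver: Bystander, not to be disturbed: a screwdriver.
- bottle: Bystander, not to be disturbed: a small white bottle, 48 mm wide, 130 mm tall.
- tape: Bystander, not to be disturbed: a roll of tape lying flat, 90 mm across, 24 mm tall.
- module: Bystander, not to be disturbed: a flat metal circuit module, 90 x 120 x 25 mm.
Things that resemble listed ones, but are neither listed nor needed, are in the scene too. Leave any purple look-alike of the cover alone.

How it is judged:
By the outcome, as a careful person would: the job done as asked, in the order asked, and still so for the second after the job is handed in, with the robot touching nothing.
Of slug1, slug2, slug3, slug4, slug5, slug6 only 4 to 6 are there at a start; the rules pass over those that are not, and their reading is None.
At some moment in a run one of canister may be knocked a few centimetres aside while the robot is not near it.
It also fails if it takes over 210 s, if anything falls off the work surface, if the arm or the gripper's body presses on something with over 40 N, if the wrist force passes 120 N, or if a joint passes its speed limit or range.

## Working session

There is one attempt and no reset: what is moved stays moved. The work goes in short steps, Python scripts to look and compute and a tool call to move; the robot and the scene stay as the last step left them, time stands still between calls to the robot, and variables do not carry over. Pictures are saved under pics/ and viewed, and the job is handed in when it is done.

Besides the shell and the picture viewer there is one more tool, called after "Request:" as a command line: name --pt "numbers of a row" for each row, then --argument value for the rest. apply_moves: Moves the arm, as the interface text tells. Its arguments: {"type":"object","properties":{"moves":{"type":"array"}},"required":["moves"]}

```bash
mkdir -p pics; ls
cat > h.py <<'E'
import numpy as np,cv2
from plant import manip,viewer,ticket
from scipy.spatial.transform import Rotation as R
def cam(n):
    p=viewer.camera_params(n); f=210/np.tan(np.radians(p['fov_y'])/2)
    K=np.array([[f,0,p['cx']],[0,f,p['cy']],[0,0,1]]);Rm=cv2.Rodrigues(np.array(p['rvec'],float))[0];t=np.array(p['tvec'],float)
    return K,Rm,t
def snap(n,name):
    c=cam(n); im=np.array(viewer.read_camera(n)); cv2.imwrite(f'pics/{name}.png',im[:,:,::-1]); np.savez(f'pics/{name}.npz',K=c[0],R=c[1],t=c[2],im=im); return im,c
def load(name):
    d=np.load(f'pics/{name}.npz'); return d['im'],(d['K'],d['R'],d['t'])
def ray(c,uv):
    K,Rm,t=c; d=Rm.T@np.linalg.inv(K)@np.array([uv[0],uv[1],1.]); return -Rm.T@t,d/np.linalg.norm(d)
def onz(c,uv,z):
    o,d=ray(c,uv); return o+d*(z-o[2])/d[2]
def tri(c1,u1,c2,u2):
    o1,d1=ray(c1,u1);o2,d2=ray(c2,u2)
    A=np.stack([d1,-d2],1);s=np.linalg.lstsq(A,o2-o1,rcond=None)[0]
    a=o1+d1*s[0];b=o2+d2*s[1];return (a+b)/2,np.linalg.norm(a-b)
def proj(c,P):
    K,Rm,t=c;q=K@(Rm@np.asarray(P,float)+t);return q[:2]/q[2]
E
python3 - <<'E'
from h import *
s=manip.read_state();print({k:np.round(v,4) for k,v in s.items()})
print(viewer.camera_params('scene'));print(viewer.camera_params('side'));print(viewer.camera_params('wrist'))
for n in ['scene','side','wrist']: snap(n,n+'0')
E
```

```text
pics
{'time_s': np.float64(0.0), 'joint_pos': array([-1.285 ,  0.4238,  1.6307, -0.    ,  1.0886, -0.019 ]), 'joint_velocities': array([-0.0011,  0.0022, -0.0003,  0.0008, -0.0005, -0.0008]), 'joint_torque': array([-1.40000e-03, -5.44628e+01, -2.73665e+01,  6.42000e-02,
        2.28000e-02, -1.00000e-04]), 'ee_pos': array([ 0.1874, -0.5957,  0.2219]), 'eef_rot': array([-3.1037e+00, -4.7670e-01,  4.0000e-04]), 'ft_force': array([-0.0011,  0.845 ,  0.0288]), 'ft_torque': array([-0.0017, -0.0028, -0.0246]), 'grip_width': np.float64(0.0879)}
{'fov_y': 53.56347750758029, 'cx': 281.10541343142637, 'cy': 209.7929892497649, 'rvec': array([ 2.31675772,  0.84747065, -0.33281547]), 'tvec': array([-0.35123729, -0.1480416 ,  1.39802649])}
{'fov_y': 53.93199086897967, 'cx': 279.0253848137777, 'cy': 201.68150824968106, 'rvec': array([ 0.68703107, -2.48961562,  1.2832367 ]), 'tvec': array([0.38241147, 0.20565639, 1.09947426])}
{'fov_y': 66.34968206789395, 'cx': 277.06245047738463, 'cy': 212.96593091283526, 'rvec': array([-2.33088737,  1.71074272,  0.25787598]), 'tvec': array([-0.62483184, -0.03471327,  0.39141686])}
```

View pics/scene0.png

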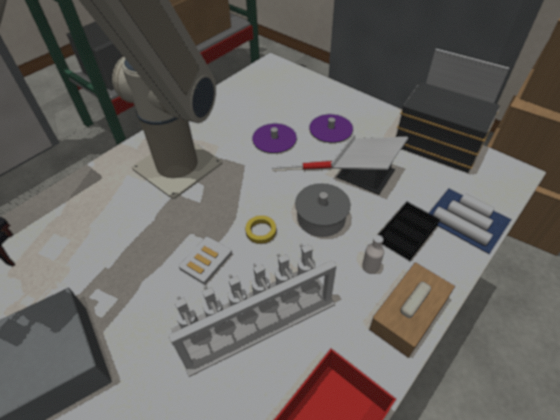

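View pics/side0.png

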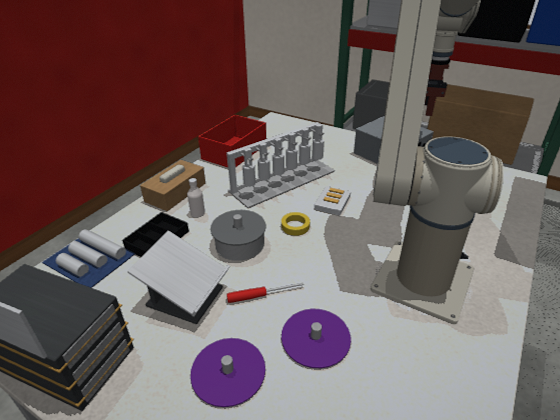

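View pics/wrist0.png

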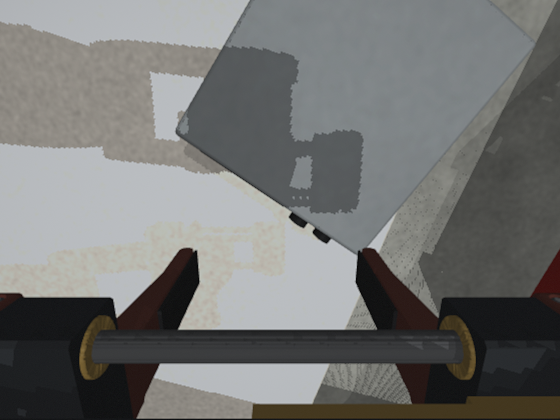

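The scene camera shows six slugs on the rack (grip blocks around (183,302) to (307,250)), the covered canister at (322,208) and the rest at (370,155). The side view agrees: rack (280,165), canister (238,232), rest (180,275). I'll enlarge crops to measure from.

Run:
```python
from h import *
def crop(name,x0,y0,x1,y1,s,out):
    im,_=load(name); a=im[y0:y1,x0:x1,::-1]; a=cv2.resize(a,None,fx=s,fy=s,interpolation=cv2.INTER_CUBIC); 
    for x in range((x0+9)//10*10,x1,10): cv2.line(a,((x-x0)*s,0),((x-x0)*s,8 if x%50 else 20),(0,0,255),1)
    for y in range((y0+9)//10*10,y1,10): cv2.line(a,(0,(y-y0)*s),(8 if y%50 else 20,(y-y0)*s),(0,0,255),1)
    cv2.imwrite(f'pics/{out}.png',a)
crop('scene0',165,235,345,370,4,'c1')
crop('side0',220,120,345,210,6,'c2')
crop('scene0',290,120,415,240,5,'c3')
crop('side0',120,200,280,320,5,'c4')
```

```text
(no output)
```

View pics/c1.png

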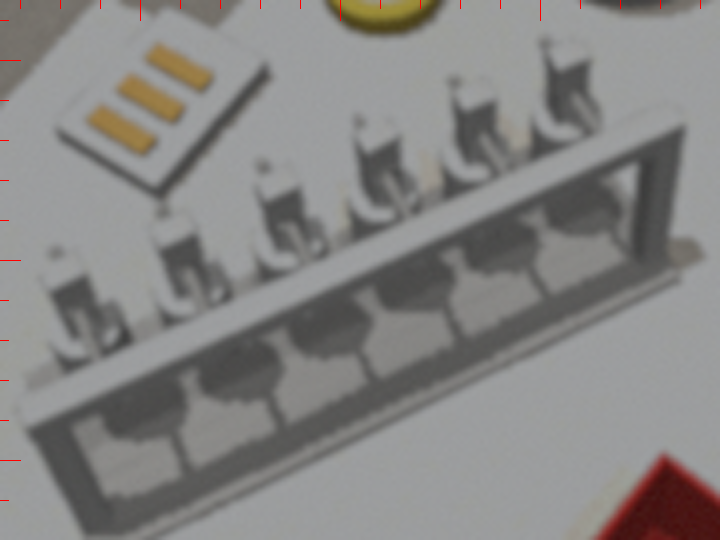

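View pics/c2.png

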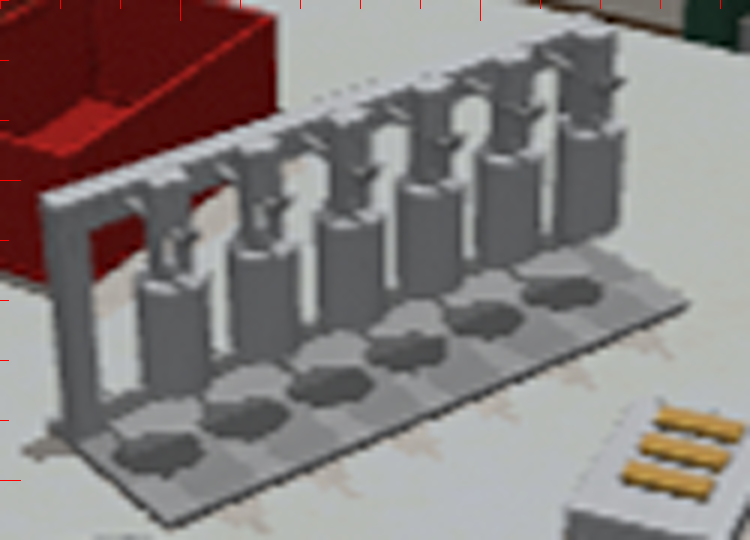

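View pics/c3.png

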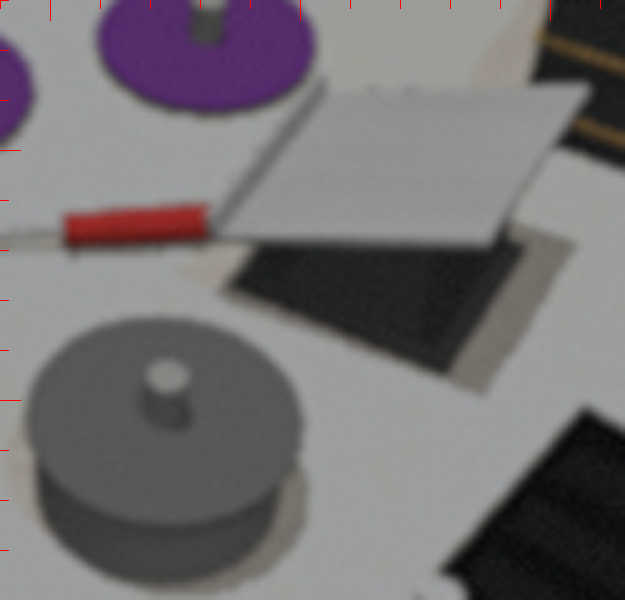

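View pics/c4.png

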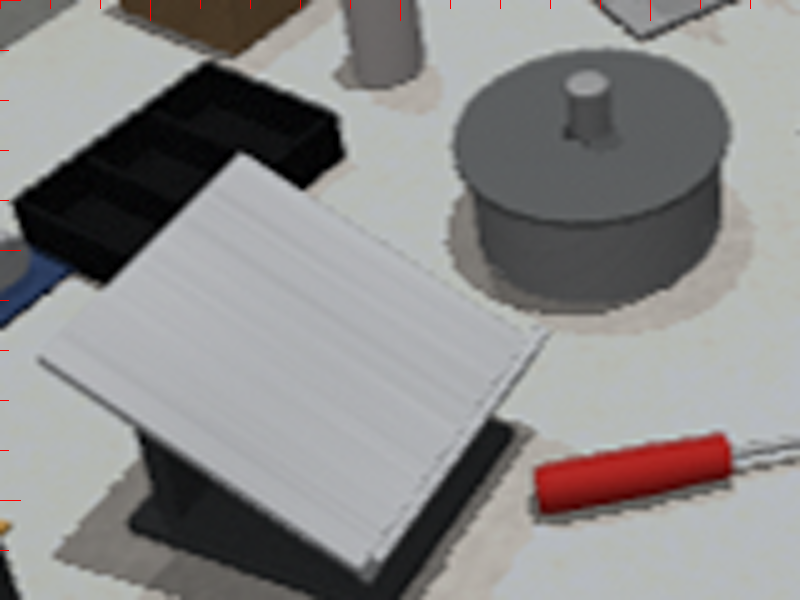

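Run:
```python
from h import *
_,c=load('scene0');_,d=load('side0')
np.set_printoptions(precision=4,suppress=True)
print('cams',ray(c,(280,210)),ray(d,(280,200)))
print('knob',onz(c,(323.4,195.2),.102),onz(d,(237.6,216.6),.102),tri(c,(323.4,195.2),d,(237.6,216.6)))
for n,a,b in [('h1',(408,137.6),(127.6,272)),('h2',(388,169),(168,230.6)),('l1',(332.4,167),(230,266)),('l2',(355,136.4),(194,315))]:
    print(n,tri(c,a,d,b))
for p in [(65,265),(180,222),(283,180),(380,132),(475,95),(567,52)]:
    print('blk',onz(c,(p[0]/4+165,p[1]/4+235),.1855))
for p in [(20,415),(685,118)]:
    print('rail',onz(c,(p[0]/4+165,p[1]/4+235),.167))
for p in [(45,200),(600,25)]:
    print('rail',onz(d,(p[0]/6+220,p[1]/6+120),.167))
for p in [(170,183),(262,150),(350,120),(433,90),(513,65),(590,35)]:
    print('blkside',onz(d,(p[0]/6+220,p[1]/6+120),.1855))
```

```text
cams (array([ 0.9402, -0.5343,  0.9645]), array([-0.4318,  0.4813, -0.7629])) (array([-0.0842,  0.8594,  0.8073]), array([ 0.4277, -0.6981, -0.5742]))
knob [0.5101 0.1286 0.102 ] [0.5023 0.1321 0.102 ] (array([0.5068, 0.1298, 0.0987]), np.float64(0.004154183191814311))
h1 (array([0.5782, 0.4609, 0.1293]), np.float64(0.005759867453362311))
h2 (array([0.6031, 0.3025, 0.1302]), np.float64(0.006137537800506275))
l1 (array([0.4355, 0.2712, 0.0593]), np.float64(0.00976940659369969))
l2 (array([0.4091, 0.4388, 0.0597]), np.float64(0.005540138059476702))
blk [ 0.5033 -0.3627  0.1855]
blk [ 0.5307 -0.3068  0.1855]
blk [ 0.5546 -0.2535  0.1855]
blk [ 0.5743 -0.1976  0.1855]
blk [ 0.5986 -0.1457  0.1855]
blk [ 0.6199 -0.0899  0.1855]
rail [ 0.5393 -0.4278  0.167 ]
rail [ 0.6914 -0.0723  0.167 ]
rail [ 0.6746 -0.0582  0.167 ]
rail [ 0.5153 -0.4048  0.167 ]
blkside [ 0.6066 -0.0798  0.1855]
blkside [ 0.5848 -0.1355  0.1855]
blkside [ 0.562  -0.1896  0.1855]
blkside [ 0.5408 -0.2445  0.1855]
blkside [ 0.517  -0.2953  0.1855]
blkside [ 0.4969 -0.3531  0.1855]
```

```bash
cat >> h.py <<'E'
np.set_printoptions(precision=4,suppress=True)
def Rt(yaw,tilt=0.,tyaw=0.):
    # tool down, tool x at heading yaw (deg)... tool z down; then tilt (deg) about world axis at heading tyaw
    y=np.radians(yaw); x=np.array([np.cos(y),np.sin(y),0]); z=np.array([0,0,-1.]); M=np.stack([x,np.cross(z,x),z],1)
    a=np.radians(tyaw); return R.from_rotvec(np.radians(tilt)*np.array([np.cos(a),np.sin(a),0])).as_matrix()@M
def go(p,M=None,s=None):
    s=s or manip.read_state(); Rc=R.from_rotvec(s['eef_rot']).as_matrix()
    if M is None: M=Rc
    print('turn',R.from_matrix(Rc.T@M).as_rotvec().round(4),'shift',(Rc.T@(np.asarray(p)-s['ee_pos'])).round(4),'|',np.linalg.norm(np.asarray(p)-s['ee_pos']).round(3),np.degrees(R.from_matrix(Rc.T@M).magnitude()).round(1),'deg')
E
python3 - <<'E'
from h import *
s=manip.read_state();M=R.from_rotvec(s['eef_rot']).as_matrix();print(M)
K,Rm,t=cam('wrist');o=-Rm.T@t;print('cam in tool',M.T@(o-s['ee_pos']),'\n',M.T@Rm.T)
E
```

```text
[[ 0.9539  0.3001 -0.0003]
 [ 0.3001 -0.9539  0.0011]
 [ 0.     -0.0012 -1.    ]]
cam in tool [ 0.0812  0.0007 -0.1617] 
 [[-0.0005 -0.956  -0.2932]
 [ 1.     -0.0005  0.0001]
 [-0.0003 -0.2932  0.956 ]]
```

Run:
```python
from h import *
go([.48,.16,.34],Rt(157))
```

```text
turn [-0.0005 -0.0014 -2.4354] shift [ 0.5059 -0.6333 -0.1172] | 0.819 139.5 deg
```

Request:
apply_moves --pt "0 0 -0.6 0.13 -0.16 -0.1172 0" --pt "0 0 -0.6 0.13 -0.16 -0.1172 0" --pt "0 0 -0.6 0.13 -0.16 -0.1172 0" --pt "0 0 -0.6 0.13 -0.16 -0.1172 0" --pt "0 0 -0.6 0.13 -0.16 -0.1172 0" --pt "0 0 -2.435 0.506 -0.633 -0.117 0" --pt "0 0 -2.435 0.506 -0.633 -0.117 0" --pt "0 0 -2.435 0.506 -0.633 -0.117 0" --pt "0 0 -2.435 0.506 -0.633 -0.117 0" --pt "0 0 -2.435 0.506 -0.633 -0.117 0" --pt "0 0 -2.435 0.506 -0.633 -0.117 0" --pt "0 0 -2.435 0.506 -0.633 -0.117 0" --pt "0 0 -2.435 0.506 -0.633 -0.117 0" --pt "0 0 -2.435 0.506 -0.633 -0.117 0" --pt "0 0 -2.435 0.506 -0.633 -0.117 0" --pt "0 0 -2.435 0.506 -0.633 -0.117 0" --pt "0 0 -2.435 0.506 -0.633 -0.117 0" --pt "0 0 -2.435 0.506 -0.633 -0.117 0" --pt "0 0 -2.435 0.506 -0.633 -0.117 0" --pt "0 0 -2.435 0.506 -0.633 -0.117 0"

```text
time_s: 1.82
ee_pos: [0.4788, 0.1576, 0.3395]
eef_rot: [-0.616, -3.081, 0.0]
ft_force: [0.5, -0.1, -0.1]
grip_width: 0.0881
```

Run:
```python
from h import *
go([.48,.16,.34],Rt(157))
```

```text
turn [-0.0002  0.      0.0065] shift [-0.0002  0.0027 -0.0005] | 0.003 0.4 deg
```

Run:
```python
from h import *
snap('wrist','w1')
```

```text
(no output)
```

View pics/w1.png

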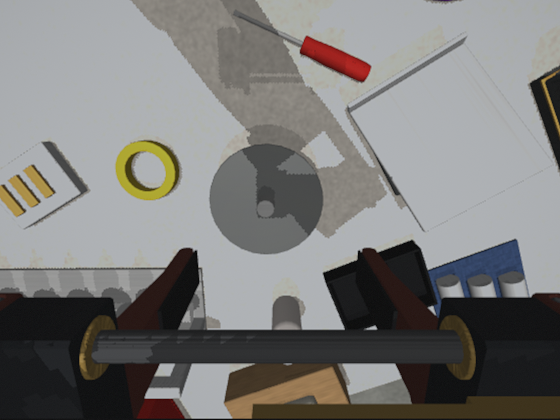

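The wrist view shows the cover disc centred near (266,198), its knob top at (265,209), and the rest plate with corners at about (347,108), (465,38), (552,165) and (427,231).

Run:
```python
from h import *
im,c=load('w1')
print('knob',onz(c,(265,208.5),.102))
for uv in [(209,199),(323,198),(266,143),(266,254)]: print(onz(c,uv,.068))
for n,uv,z in [('l1',(347,108),.06+.0),('l2',(465,38),.06),('h2',(427,231),.136),('h1',(552,165),.136)]: print(n,onz(c,uv,z))
a=cv2.resize(im[20:250,330:560,::-1],None,fx=3,fy=3,interpolation=cv2.INTER_CUBIC);cv2.imwrite('pics/w1c.png',cv2.convertScaleAbs(a,alpha=1.0))
a=cv2.resize(im[130:265,200:335,::-1],None,fx=4,fy=4,interpolation=cv2.INTER_CUBIC);cv2.imwrite('pics/w1d.png',a)
```

```text
knob [0.5061 0.1289 0.102 ]
[0.472  0.0573 0.068 ]
[0.5318 0.2042 0.068 ]
[0.4324 0.1607 0.068 ]
[0.5791 0.0977 0.068 ]
l1 [0.4324 0.2754 0.06  ]
l2 [0.4107 0.4362 0.06  ]
h2 [0.5989 0.3035 0.136 ]
h1 [0.5758 0.4552 0.136 ]
```

View pics/w1c.png

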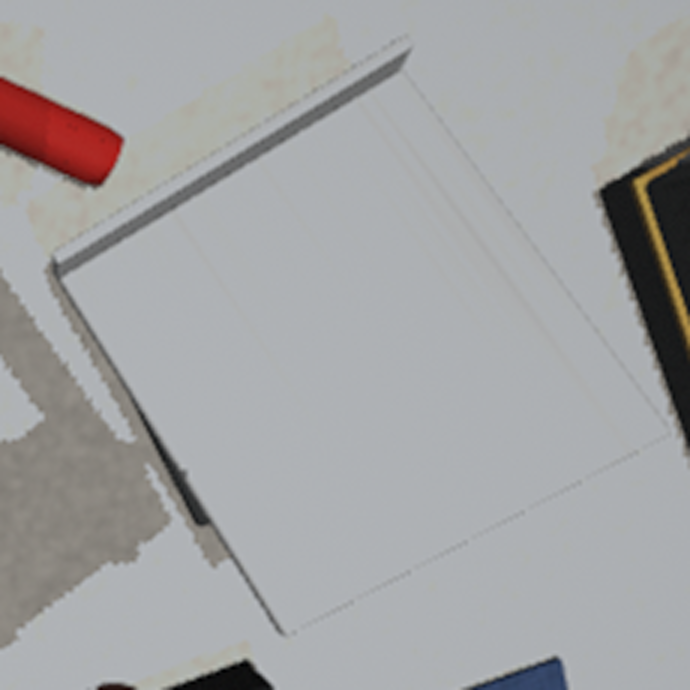

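View pics/w1d.png

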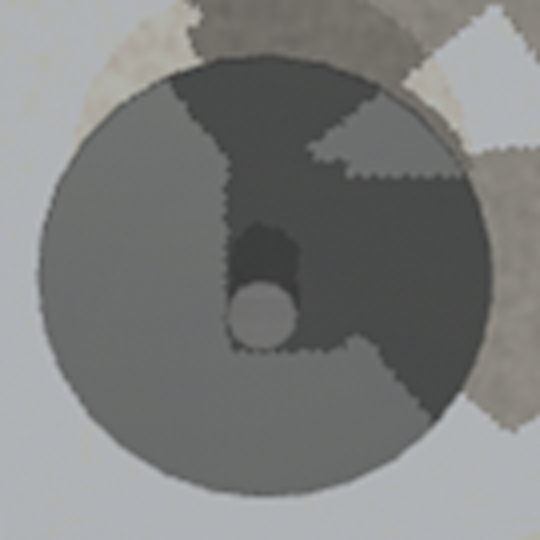

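Run:
```python
from h import *
im,c=load('w1');_,s=load('scene0');_,d=load('side0')
H2,H1=(425,231),(554,164)
for z in (.136,.13): 
    a,b=onz(c,H2,z),onz(c,H1,z);print(a,b,np.linalg.norm(a-b),(a+b)/2, 'yaw',np.degrees(np.arctan2(-(b-a)[0],(b-a)[1])))
for z in (.06,): 
    a,b=onz(c,(350.7,110.7),z),onz(c,(465,43.3),z);print(a,b,np.linalg.norm(a-b),(a+b)/2, 'yaw',np.degrees(np.arctan2(-(b-a)[0],(b-a)[1])))
for z in (.06,.0727): 
    a,b=onz(c,(347.5,104),z),onz(c,(466,33),z);print('lip',a,b,np.linalg.norm(a-b),(a+b)/2)
print(tri(c,H2,s,(388,169)),tri(c,H1,s,(408,137.6)),tri(c,H2,d,(168,230.6)),tri(c,H1,d,(127.6,272)))
print('knob',tri(c,(265.5,208.75),s,(323.4,195.2)),tri(c,(265.5,208.75),d,(237.6,216.6)),onz(c,(265.5,208.75),.102))
```

```text
[0.598  0.3013 0.136 ] [0.5755 0.4575 0.136 ] 0.1578399817843662 [0.5867 0.3794 0.136 ] yaw 8.202236453068318
[0.6012 0.3031 0.13  ] [0.5783 0.4619 0.13  ] 0.16043286630116257 [0.5897 0.3825 0.13  ] yaw 8.202236453068283
[0.4375 0.2788 0.06  ] [0.4165 0.4349 0.06  ] 0.15744655515481157 [0.427  0.3568 0.06  ] yaw 7.630604063479346
lip [0.428  0.2777 0.06  ] [0.4058 0.4386 0.06  ] 0.16244786508330422 [0.4169 0.3581 0.06  ]
lip [0.4273 0.2751 0.0727] [0.4058 0.4314 0.0727] 0.15777226611423872 [0.4165 0.3532 0.0727]
(array([0.6036, 0.3053, 0.128 ]), np.float64(0.003575393011829109)) (array([0.5794, 0.4638, 0.1285]), np.float64(0.0013698644282956183)) (array([0.5997, 0.3023, 0.1314]), np.float64(0.0014593531336070482)) (array([0.5763, 0.4604, 0.1304]), np.float64(0.003464169677683562))
knob (array([0.5081, 0.1296, 0.0997]), np.float64(0.0021678933418981853)) (array([0.5068, 0.1281, 0.0977]), np.float64(0.0021019178216661227)) [0.5067 0.1293 0.102 ]
```

Run:
```python
from h import *
go([.5062,.1293,.073],Rt(157))
```

```text
turn [0.0043 0.0005 0.0121] shift [-0.0356 -0.023   0.2667] | 0.27 0.7 deg
```

Request:
apply_moves --pt "0.004 0 0.012 -0.0356 -0.023 0.15 0" --pt "0.004 0 0.012 -0.0356 -0.023 0.15 0" --pt "0.004 0 0.012 -0.0356 -0.023 0.15 0" --pt "0.004 0 0.012 -0.0356 -0.023 0.18 0" --pt "0.004 0 0.012 -0.0356 -0.023 0.2 0" --pt "0.004 0 0.012 -0.0356 -0.023 0.22 0" --pt "0.004 0 0.012 -0.0356 -0.023 0.235 0" --pt "0.004 0 0.012 -0.0356 -0.023 0.25 0" --pt "0.004 0 0.012 -0.0356 -0.023 0.26 0" --pt "0.004 0 0.012 -0.0356 -0.023 0.266 0" --pt "0.004 0 0.012 -0.0356 -0.023 0.266 0" --pt "0.004 0 0.012 -0.0356 -0.023 0.266 0"

```text
time_s: 2.87
ee_pos: [0.5027, 0.1203, 0.0738]
eef_rot: [-0.645, -3.074, 0.006]
ft_force: [-0.2, -0.5, 0.1]
grip_width: 0.0877
```

Run:
```python
from h import *
go([.5062,.1293,.073],Rt(157)); snap('wrist','w2')
```

```text
turn [-0.0039  0.0001 -0.0124] shift [0.0004 0.0097 0.0008] | 0.01 0.7 deg
```

View pics/w2.png

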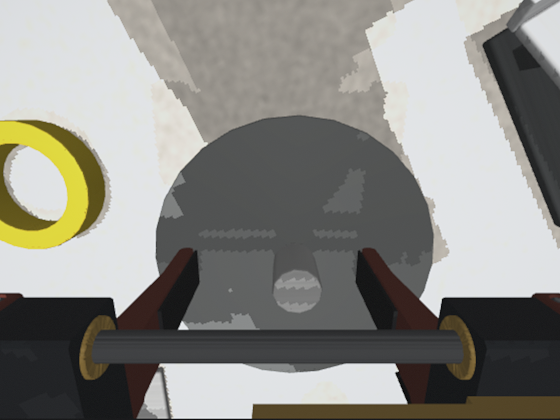

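Run:
```python
from h import *
s=manip.read_state();print(s['time_s'],s['ee_pos'],s['joint_velocities'])
go([.5062,.1293,.073],Rt(157))
```

```text
2.9167 [0.503  0.1204 0.0742] [-0.0012 -0.0112 -0.0025  0.0004 -0.0019 -0.0004]
turn [-0.0034  0.0008 -0.0123] shift [0.0006 0.0094 0.0012] | 0.01 0.7 deg
```

The knob top sits at (297,292), right of the finger midline (277). That fits the 9 mm offset, so I correct it and close.

Request:
apply_moves --pt "-0.004 0 -0.012 0.0005 0.0095 0.001 0" --pt "-0.004 0 -0.012 0.0005 0.0095 0.001 0" --pt "-0.004 0 -0.012 0.0005 0.0095 0.001 0" --pt "-0.004 0 -0.012 0.0005 0.0095 0.001 1" --pt "-0.004 0 -0.012 0.0005 0.0095 0.001 1" --pt "-0.004 0 -0.012 0.0005 0.0095 0.001 1" --pt "-0.004 0 -0.012 0.0005 0.0095 0.001 1" --pt "-0.004 0 -0.012 0.0005 0.0095 0.001 1" --pt "-0.004 0 -0.012 0.0005 0.0095 0.001 1" --pt "-0.004 0 -0.012 0.0005 0.0095 0.001 1" --pt "-0.004 0 -0.012 0.0005 0.0095 0.001 1" --pt "-0.004 0 -0.012 0.0005 0.0095 0.001 1"

```text
time_s: 3.92
ee_pos: [0.5059, 0.1292, 0.0725]
eef_rot: [0.627, 3.078, 0.0]
ft_force: [-0.2, -0.6, 0.2]
grip_width: 0.031
```

Run:
```python
from h import *
s=manip.read_state();print(s['time_s'],s['ee_pos'],s['ft_force'],s['grip_width'],s['joint_pos'])
n=np.array([-np.sin(np.radians(25))*np.cos(np.radians(8.3)),-np.sin(np.radians(25))*np.sin(np.radians(8.3)),np.cos(np.radians(25))])
P=np.array([.507,.3685,.098]); 
M=Rt(157,-25,98.3);print(M[:,2],n)
off=s['ee_pos'][2]-.057; print(off)
for h in (.06,.015,0.0015): print(P+n*(off+h)); go(P+n*(off+h),M)
```

```text
3.9167 [0.5059 0.1292 0.0725] [-0.1908 -0.5808  0.2246] 0.031035155218520093 [ 0.2272  0.5052  1.9451  0.      0.6913 -0.9418]
[ 0.4182  0.061  -0.9063] [-0.4182 -0.061   0.9063]
0.015528101016919933
[0.4754 0.3639 0.1665]
turn [-0.2268 -0.3728 -0.0004] shift [ 0.1198  0.2041 -0.0939] | 0.255 25.0 deg
[0.4942 0.3666 0.1257]
turn [-0.2268 -0.3728 -0.0004] shift [ 0.1036  0.214  -0.0531] | 0.244 25.0 deg
[0.4999 0.3675 0.1134]
turn [-0.2268 -0.3728 -0.0004] shift [ 0.0987  0.217  -0.0409] | 0.242 25.0 deg
```

Request:
apply_moves --pt "0 0 0 0 0 0 1" --pt "0 0 0 0 0 0 1" --pt "0 0 0 0 0 0 1" --pt "0 0 0 0 0 0 1" --pt "0 0 0 0 0 0 1" --pt "0 0 0 0 0 -0.005 1" --pt "0 0 0 0 0 -0.015 1" --pt "0 0 0 0 0 -0.03 1" --pt "0 0 0 0 0 -0.06 1" --pt "0 0 0 0 0 -0.1 1" --pt "0 0 0 0 0 -0.14 1" --pt "0 0 0 0 0 -0.14 1" --pt "0 0 0 0 0 -0.14 1" --pt "0 0 0 0 0 -0.14 1" --pt "0 0 0 0 0 -0.14 1"

```text
time_s: 5.17
ee_pos: [0.5044, 0.1289, 0.2111]
eef_rot: [-0.626, -3.076, 0.002]
ft_force: [-0.6, 0.1, -3.5]
grip_width: 0.0234
```

Run:
```python
from h import *
snap('wrist','w3');snap('side','s3')
s=manip.read_state();print(s['time_s'],s['ee_pos'],s['ft_force'],s['grip_width'],s['joint_pos'])
```

```text
5.2667 [0.5046 0.1289 0.2108] [ 0.2051  0.0189 -3.6189] 0.023707432521467883 [ 0.2272  0.2878  1.8666 -0.      0.9907 -0.9417]
```

View pics/w3.png

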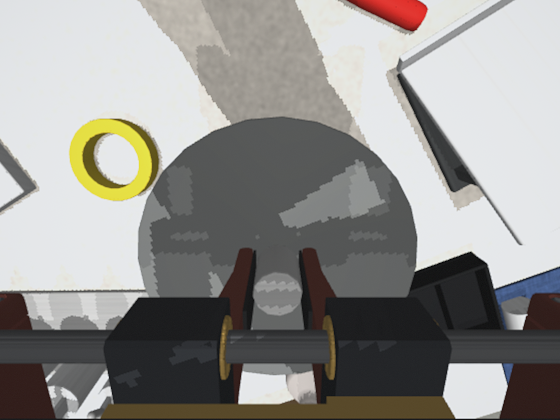

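View pics/s3.png

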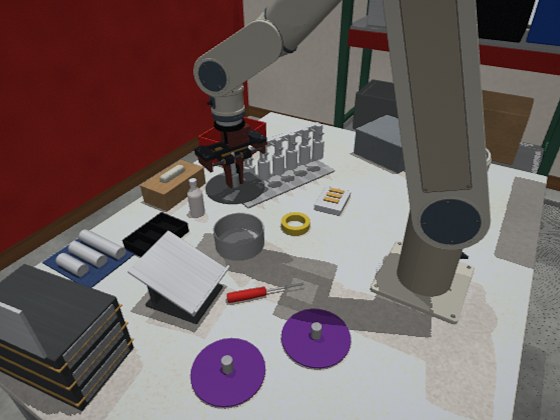

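The cover is held (3.6 N, opening 23.7 mm) and level, and the canister at (240,235) in the side view stands open. Next I tilt it above the rest.

Run:
```python
from h import *
s=manip.read_state();t=np.radians(25)
n=np.array([-np.sin(t)*np.cos(np.radians(8.3)),-np.sin(t)*np.sin(np.radians(8.3)),np.cos(t)])
P=np.array([.507,.3685,.098]); M=Rt(157,-25,98.3)
go(P+n*(.0155+.06),M)
```

```text
turn [-0.2289 -0.3756 -0.0003] shift [0.1187 0.205  0.0443] | 0.241 25.2 deg
```

Request:
apply_moves --pt "-0.115 -0.188 0 0.06 0.1 0 1" --pt "-0.115 -0.188 0 0.06 0.1 0 1" --pt "-0.115 -0.188 0 0.06 0.1 0 1" --pt "-0.229 -0.375 0 0.119 0.205 0.02 1" --pt "-0.229 -0.375 0 0.119 0.205 0.044 1" --pt "-0.229 -0.375 0 0.119 0.205 0.044 1" --pt "-0.229 -0.375 0 0.119 0.205 0.044 1" --pt "-0.229 -0.375 0 0.119 0.205 0.044 1" --pt "-0.229 -0.375 0 0.119 0.205 0.044 1" --pt "-0.229 -0.375 0 0.119 0.205 0.044 1" --pt "-0.229 -0.375 0 0.119 0.205 0.044 1" --pt "-0.229 -0.375 0 0.119 0.205 0.044 1"

```text
time_s: 6.27
ee_pos: [0.4769, 0.3633, 0.1687]
eef_rot: [0.545, 2.666, 0.206]
ft_force: [0.0, -1.1, -2.5]
grip_width: 0.0232
```

Run:
```python
from h import *
snap('side','s4');snap('wrist','w4');snap('scene','sc4')
s=manip.read_state();print(s['time_s'],s['ee_pos'],s['ft_force'],s['grip_width'],s['joint_velocities']);t=np.radians(25)
n=np.array([-np.sin(t)*np.cos(np.radians(8.3)),-np.sin(t)*np.sin(np.radians(8.3)),np.cos(t)])
P=np.array([.507,.3685,.098]); M=Rt(157,-25,98.3)
go(P+n*(.0155),M)
```

```text
6.4167 [0.477  0.3636 0.169 ] [-0.0499  1.2749 -2.6209] 0.02318588836455177 [ 0.0039  0.0015 -0.0027 -0.0019 -0.0008  0.0006]
turn [ 0.0022  0.0028 -0.002 ] shift [ 0.0025 -0.001   0.0617] | 0.062 0.2 deg
```

View pics/s4.png

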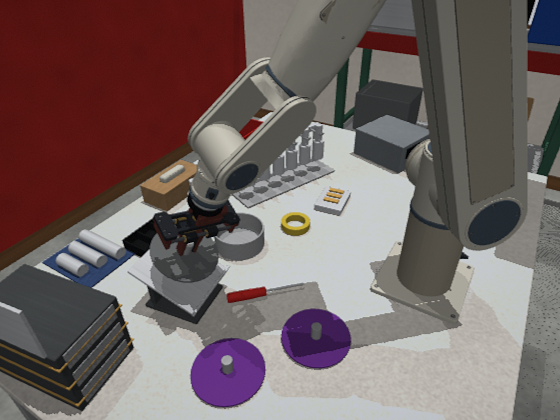

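View pics/w4.png

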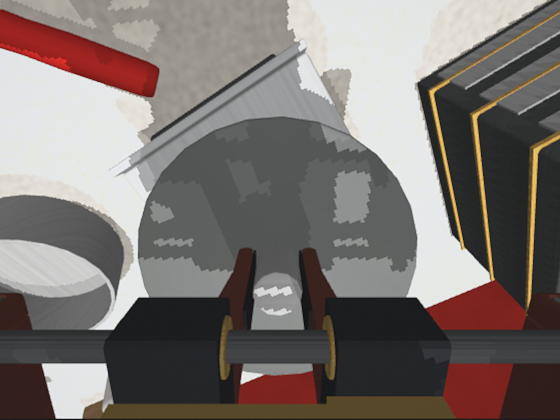

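The side view shows the cover tilted parallel to the plate at (185,262). In the wrist view the lip edge runs (115,172)-(300,42), parallel to the plate. Now I descend.

Request:
apply_moves --pt "0.002 0.003 -0.002 0.0025 -0.001 0.02 1" --pt "0.002 0.003 -0.002 0.0025 -0.001 0.035 1" --pt "0.002 0.003 -0.002 0.0025 -0.001 0.045 1" --pt "0.002 0.003 -0.002 0.0025 -0.001 0.05 1" --pt "0.002 0.003 -0.002 0.0025 -0.001 0.053 1" --pt "0.002 0.003 -0.002 0.0025 -0.001 0.056 1" --pt "0.002 0.003 -0.002 0.0025 -0.001 0.058 1" --pt "0.002 0.003 -0.002 0.0025 -0.001 0.058 1" --pt "0.002 0.003 -0.002 0.0025 -0.001 0.058 1" --pt "0.002 0.003 -0.002 0.0025 -0.001 0.058 1"

```text
time_s: 7.25
ee_pos: [0.4985, 0.3683, 0.1153]
eef_rot: [0.541, 2.67, 0.205]
ft_force: [-0.2, -0.3, -3.1]
grip_width: 0.0235
```

```bash
cat > st.py <<'E'
from h import *
s=manip.read_state();print(s['time_s'],s['ee_pos'],s['ft_force'],s['ft_torque'],s['grip_width'])
t=np.radians(25)
n=np.array([-np.sin(t)*np.cos(np.radians(8.3)),-np.sin(t)*np.sin(np.radians(8.3)),np.cos(t)])
P=np.array([.507,.3685,.098])
print('height over plate',(s['ee_pos']-P)@n-.0155, 'lateral',(s['ee_pos']-P)-n*((s['ee_pos']-P)@n))
E
python3 st.py
```

```text
7.25 [0.4985 0.3683 0.1153] [-0.2085 -0.2744 -3.0876] [-0.031   0.2958 -0.0276] 0.02353574592239521
height over plate 0.003794821063421324 lateral [-0.0005  0.0009 -0.0001]
```

Request:
apply_moves --pt "0 0 0 0 0 0.001 1" --pt "0 0 0 0 0 0.002 1" --pt "0 0 0 0 0 0.003 1" --pt "0 0 0 0 0 0.003 1" --pt "0 0 0 0 0 0.003 1" --pt "0 0 0 0 0 0.003 1"

```text
time_s: 7.75
ee_pos: [0.4997, 0.3683, 0.1123]
eef_rot: [0.541, 2.67, 0.205]
ft_force: [-0.9, 0.1, -1.3]
grip_width: 0.0233
```

```bash
python3 st.py
```

```text
7.75 [0.4997 0.3683 0.1123] [-0.8808  0.0895 -1.2978] [0.0527 0.1678 0.0246] 0.023340054616843176
height over plate 0.0004921065395407619 lateral [-0.0006  0.0008 -0.0002]
```

Contact is starting. One more millimetre.

Request:
apply_moves --pt "0 0 0 0 0 0.001 1" --pt "0 0 0 0 0 0.0015 1" --pt "0 0 0 0 0 0.0015 1" --pt "0 0 0 0 0 0.0015 1" --pt "0 0 0 0 0 0.0015 1"

```text
time_s: 8.17
ee_pos: [0.4998, 0.3683, 0.1122]
eef_rot: [0.541, 2.669, 0.205]
ft_force: [-13.5, -3.4, 16.5]
grip_width: 0.0233
```

```bash
python3 st.py; python3 -c "
from h import *
snap('side','s5');snap('wrist','w5')"
```

```text
8.1667 [0.4998 0.3683 0.1122] [-13.4851  -3.4353  16.5022] [-0.3716  0.8267 -0.1956] 0.023285473598687528
height over plate 0.0004150369000393596 lateral [-0.0005  0.0008 -0.0002]
```

View pics/w5.png

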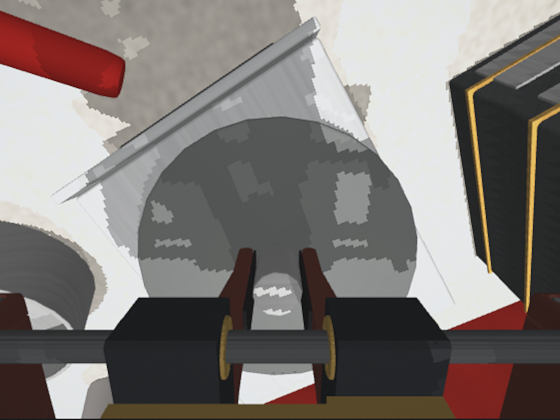

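The cover is seated flat: about 21 N normal, height as expected. I ease off the pressure, release, and back out along the normal.

Request:
apply_moves --pt "0 0 0 0 0 -0.001 1" --pt "0 0 0 0 0 -0.001 1" --pt "0 0 0 0 0 -0.001 0.4" --pt "0 0 0 0 0 -0.001 0.4" --pt "0 0 0 0 0 -0.001 0.4" --pt "0 0 0 0 0 -0.001 0.4" --pt "0 0 0 0 0 -0.001 0.4" --pt "0 0 0 0 0 -0.001 0.4" --pt "0 0 0 0 0 -0.01 0.4" --pt "0 0 0 0 0 -0.025 0.4" --pt "0 0 0 0 0 -0.05 0.4" --pt "0 0 0 0 0 -0.09 0.4" --pt "0 0 0 0 0 -0.13 0.4" --pt "0 0 0 0 0 -0.17 0.4" --pt "0 0 0 0 0 -0.17 0.4" --pt "0 0 0 0 0 -0.17 0.4" --pt "0 0 0 0 0 -0.17 0.4"

```text
time_s: 9.68
ee_pos: [0.429, 0.3578, 0.2651]
eef_rot: [0.541, 2.67, 0.205]
ft_force: [-0.2, -0.2, -0.1]
grip_width: 0.0526
```

```bash
python3 -c "
from h import *
s=manip.read_state();print(s['time_s'],s['ee_pos'],s['ft_force'],s['grip_width'])
snap('side','s6');snap('wrist','w6')"
```

```text
9.6833 [0.429  0.3578 0.2651] [-0.2276 -0.2164 -0.0948] 0.052638643537746964
```

View pics/w6.png

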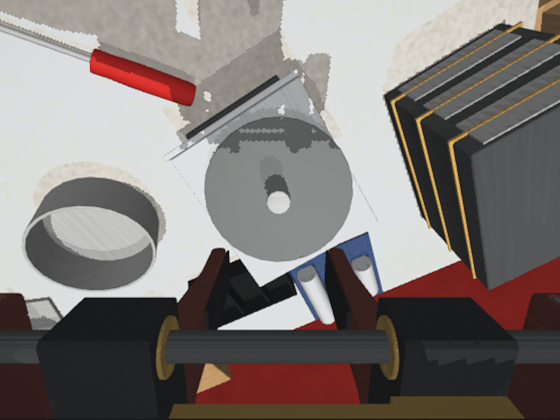

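View pics/s6.png

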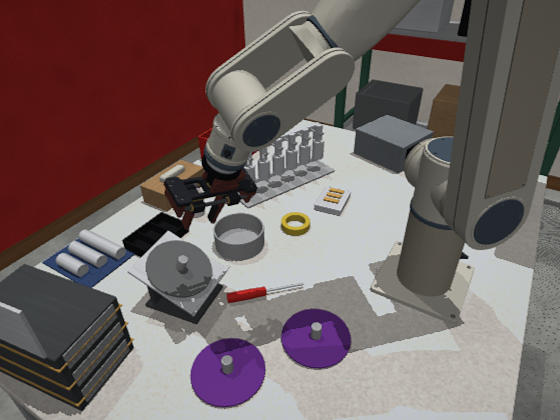

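The cover rests flat on the plate with its knob top at (279,202) in the wrist view. I'll check it against the expected spot and plan the rack approach.

Run:
```python
from h import *
_,c=load('w6');t=np.radians(25)
n=np.array([-np.sin(t)*np.cos(np.radians(8.3)),-np.sin(t)*np.sin(np.radians(8.3)),np.cos(t)])
P=np.array([.507,.3685,.098]);print(proj(c,P+n*.045))
go([.52,-.20,.36],Rt(157)); go([.429,.20,.36],Rt(157))
```

```text
[278.013  202.5421]
turn [0.2243 0.3714 0.0017] shift [-0.3346 -0.4575 -0.083 ] | 0.573 24.9 deg
turn [0.2243 0.3714 0.0017] shift [-0.0977 -0.1229 -0.0969] | 0.185 24.9 deg
```

Request:
apply_moves --pt "0.22 0.37 0.002 -0.098 -0.123 -0.097 0.5" --pt "0.22 0.37 0.002 -0.098 -0.123 -0.097 0.5" --pt "0.22 0.37 0.002 -0.098 -0.123 -0.097 0.5" --pt "0.224 0.371 0.002 -0.334 -0.457 -0.083 0.5" --pt "0.224 0.371 0.002 -0.334 -0.457 -0.083 0.5" --pt "0.224 0.371 0.002 -0.334 -0.457 -0.083 0.5" --pt "0.224 0.371 0.002 -0.334 -0.457 -0.083 0.5" --pt "0.224 0.371 0.002 -0.334 -0.457 -0.083 0.5" --pt "0.224 0.371 0.002 -0.334 -0.457 -0.083 0.5" --pt "0.224 0.371 0.002 -0.334 -0.457 -0.083 0.5" --pt "0.224 0.371 0.002 -0.334 -0.457 -0.083 0.5" --pt "0.224 0.371 0.002 -0.334 -0.457 -0.083 0.5" --pt "0.224 0.371 0.002 -0.334 -0.457 -0.083 0.5" --pt "0.224 0.371 0.002 -0.334 -0.457 -0.083 0.5" --pt "0.224 0.371 0.002 -0.334 -0.457 -0.083 0.5" --pt "0.224 0.371 0.002 -0.334 -0.457 -0.083 0.5" --pt "0.224 0.371 0.002 -0.334 -0.457 -0.083 0.5" --pt "0.224 0.371 0.002 -0.334 -0.457 -0.083 0.5" --pt "0.224 0.371 0.002 -0.334 -0.457 -0.083 0.5" --pt "0.224 0.371 0.002 -0.334 -0.457 -0.083 0.5"

```text
time_s: 11.45
ee_pos: [0.5199, -0.1974, 0.3603]
eef_rot: [0.623, 3.078, 0.004]
ft_force: [-0.8, 0.3, 0.6]
grip_width: 0.0438
```

```bash
python3 -c "
from h import *
s=manip.read_state();print(s['time_s'],s['ee_pos'],s['ft_force'],s['grip_width'],s['joint_pos'])
im,c=snap('wrist','w7')
cv2.imwrite('pics/w7c.png',cv2.resize(im[150:300,::,::-1][:,0:270],None,fx=3,fy=3,interpolation=2))"
```

```text
11.45 [ 0.5199 -0.1974  0.3603] [-0.8107  0.2718  0.5533] 0.04379986778823834 [-0.3858  0.1881  1.6339  0.0028  1.3189 -1.5576]
```

View pics/w7.png

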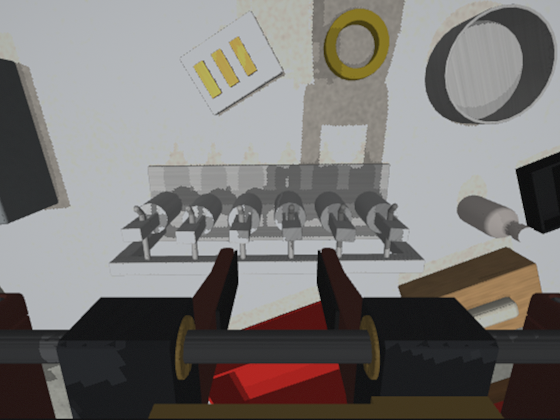

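```bash
python3 -c "
from h import *
im,c=load('w7')
a=cv2.resize(im[155:285,100:430,::-1],None,fx=2.4,fy=2.4,interpolation=2)
a=im[180:280,110:300,::-1];cv2.imwrite('pics/w7a.png',cv2.resize(a,None,fx=4,fy=4,interpolation=2))
a=im[180:280,240:430,::-1];cv2.imwrite('pics/w7b.png',cv2.resize(a,None,fx=4,fy=4,interpolation=2))
"
```

```text
(no output)
```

View pics/w7a.png

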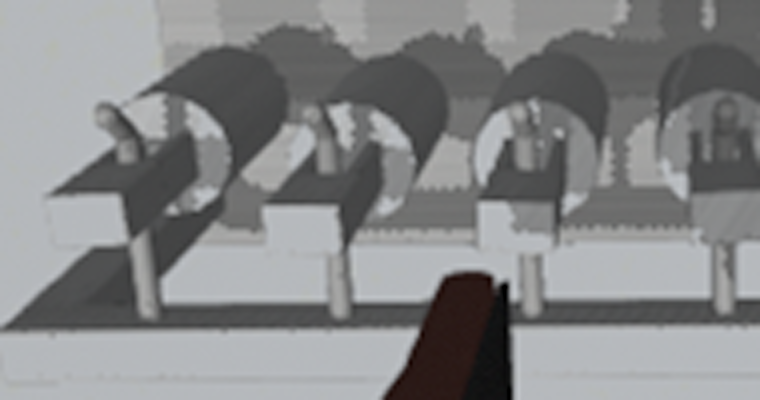

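View pics/w7b.png

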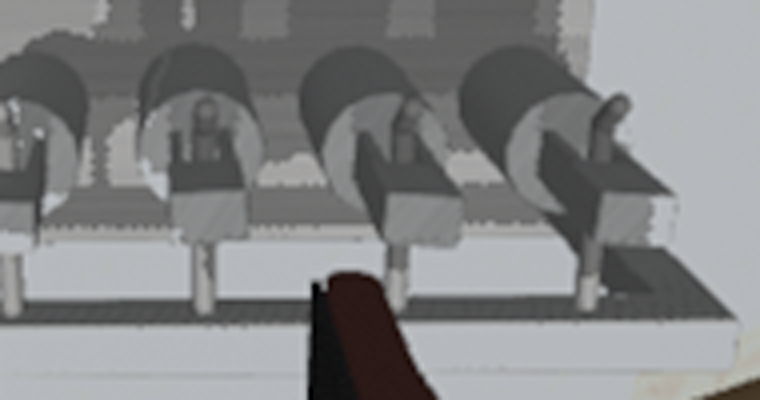

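The wrist view shows the six block tops in a row from (131,235) to (400,234). The rail's front top edge is at v≈261, and the canister's rim is at upper right (490,65).

Run:
```python
from h import *
_,c=load('w7')
T=[(131.3,235),(185.8,237),(239.8,236),(292.5,233.8),(345.5,234.5),(399.5,234.5)]
B=np.array([onz(c,t,.1855) for t in T]);print(B)
d=(B[5]-B[0])[:2];print(np.linalg.norm(d)/5,'own y dir',np.degrees(np.arctan2(-d[0],d[1])))
# line fit
m=B[:,:2].mean(0);print(m)
r1,r2=onz(c,(101+10,180+326/4),.167),onz(c,(424,180+320/4),.167);print('rail front',r1,r2,np.linalg.norm(r1-r2));e=(r2-r1)[:2];print(np.degrees(np.arctan2(-e[0],e[1])))
yd=e/np.linalg.norm(e);nx=np.array([yd[1],-yd[0]])
print('dist out of rail',(r1[:2]-B[:,:2])@nx, 'y',(B[:,:2]-m)@yd)
```

```text
[[ 0.5015 -0.3664  0.1855]
 [ 0.5274 -0.3115  0.1855]
 [ 0.55   -0.2553  0.1855]
 [ 0.5706 -0.1999  0.1855]
 [ 0.5945 -0.1456  0.1855]
 [ 0.6181 -0.09    0.1855]]
0.06000197762491242 own y dir -22.860153594591864
[ 0.5603 -0.2281]
rail front [ 0.5248 -0.4175  0.167 ] [ 0.6709 -0.0678  0.167 ] 0.3789826924965461
-22.68436688719826
dist out of rail [0.0412 0.0385 0.0393 0.0417 0.0405 0.0402] y [-0.1503 -0.0896 -0.0291  0.0299  0.0893  0.1497]
```

```bash
cat > sl.py <<'E'
from h import *
import sys
B={'A':(.5015,-.3664),'B':(.5270,-.3113),'C':(.5498,-.2555),'D':(.5706,-.1999),'E':(.5945,-.1456),'F':(.6182,-.0899)}
k=sys.argv[1]
s=manip.read_state();print(s['time_s'],s['ee_pos'],np.abs(s['joint_velocities']).max())
go([*B[k],.1545],Rt(157.2))
E
python3 sl.py F
```

```text
11.5 [ 0.5199 -0.1975  0.3605] 0.004104171240200747
turn [ 0.0027  0.0011 -0.0019] shift [-0.0484  0.1368  0.2064] | 0.252 0.2 deg
```

Request:
apply_moves --pt "0.003 0.001 -0.002 -0.0484 0.1368 0.11 0.5" --pt "0.003 0.001 -0.002 -0.0484 0.1368 0.11 0.5" --pt "0.003 0.001 -0.002 -0.0484 0.1368 0.11 0.5" --pt "0.003 0.001 -0.002 -0.0484 0.1368 0.11 0.5" --pt "0.003 0.001 -0.002 -0.0484 0.1368 0.11 0.5" --pt "0.003 0.001 -0.002 -0.0484 0.1368 0.14 0.5" --pt "0.003 0.001 -0.002 -0.0484 0.1368 0.14 0.5" --pt "0.003 0.001 -0.002 -0.0484 0.1368 0.14 0.5" --pt "0.003 0.001 -0.002 -0.0484 0.1368 0.14 0.5" --pt "0.003 0.001 -0.002 -0.0484 0.1368 0.14 0.5"

```text
time_s: 12.33
ee_pos: [0.619, -0.0922, 0.2232]
eef_rot: [0.624, 3.076, -0.001]
ft_force: [1.3, -0.1, 0.0]
grip_width: 0.0439
```

```bash
python3 sl.py F; python3 -c "
from h import *
snap('wrist','w8')"
```

```text
12.3333 [ 0.619  -0.0922  0.2232] 0.004782526778597962
turn [ 0.0002  0.0032 -0.0023] shift [0.0018 0.0018 0.0687] | 0.069 0.2 deg
```

View pics/w8.png

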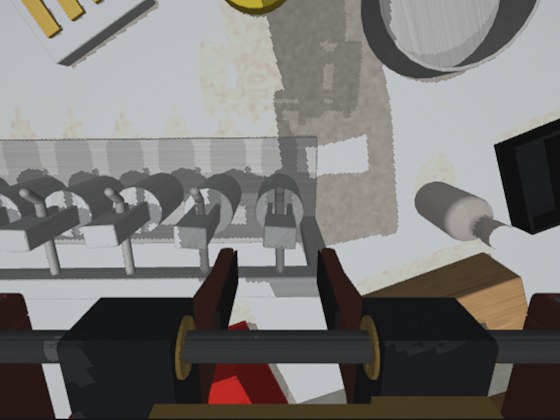

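Slug F's block (281,232) lies between the fingers (midline 277). I descend and grip.

Request:
apply_moves --pt "0 0.003 -0.002 0.0018 0.0018 0.02 0.5" --pt "0 0.003 -0.002 0.0018 0.0018 0.04 0.5" --pt "0 0.003 -0.002 0.0018 0.0018 0.055 0.5" --pt "0 0.003 -0.002 0.0018 0.0018 0.065 0.5" --pt "0 0.003 -0.002 0.0018 0.0018 0.0687 0.5" --pt "0 0.003 -0.002 0.0018 0.0018 0.0687 0.5" --pt "0 0.003 -0.002 0.0018 0.0018 0.0687 1" --pt "0 0.003 -0.002 0.0018 0.0018 0.0687 1" --pt "0 0.003 -0.002 0.0018 0.0018 0.0687 1" --pt "0 0.003 -0.002 0.0018 0.0018 0.0687 1" --pt "0 0.003 -0.002 0.0018 0.0018 0.0687 1" --pt "0 0.003 -0.002 0.0018 0.0018 0.0687 1" --pt "0 0.003 -0.002 0.0018 0.0018 0.0687 1" --pt "0 0.003 -0.002 0.0018 0.0018 0.0687 1"

```text
time_s: 13.55
ee_pos: [0.6178, -0.0893, 0.153]
eef_rot: [-0.62, -3.078, -0.0]
ft_force: [-0.8, -1.0, 5.3]
grip_width: 0.0218
```

```bash
python3 sl.py F; python3 -c "
from h import *
snap('side','s8');snap('wrist','w9')"
```

```text
13.55 [ 0.6178 -0.0893  0.153 ] 0.001476693841181856
turn [-0.0001 -0.0016  0.0005] shift [-0.0006 -0.0004 -0.0015] | 0.002 0.1 deg
```

View pics/w9.png

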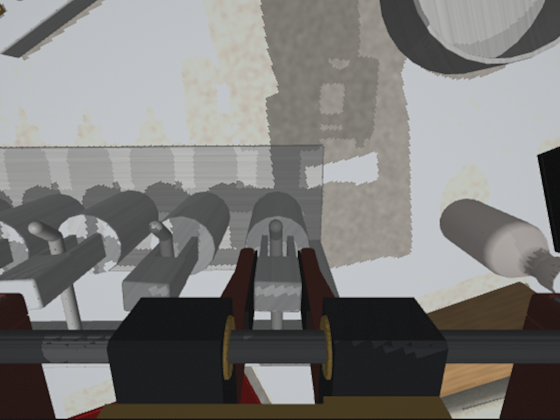

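Gripped (21.8 mm). Lift 17 mm, draw off 75 mm along the peg, then raise.

Request:
apply_moves --pt "0 0 0 0 0 -0.006 1" --pt "0 0 0 0 0 -0.012 1" --pt "0 0 0 0 0 -0.017 1" --pt "0 0 0 0 0 -0.017 1" --pt "0 0 0 0 0 -0.017 1" --pt "0 0 0 0.01 0 -0.017 1" --pt "0 0 0 0.025 0 -0.017 1" --pt "0 0 0 0.04 0 -0.017 1" --pt "0 0 0 0.055 0 -0.017 1" --pt "0 0 0 0.07 0 -0.017 1" --pt "0 0 0 0.078 0 -0.017 1" --pt "0 0 0 0.078 0 -0.017 1" --pt "0 0 0 0.078 0 -0.017 1" --pt "0 0 0 0.078 0 -0.04 1" --pt "0 0 0 0.078 0 -0.075 1" --pt "0 0 0 0.078 0 -0.12 1" --pt "0 0 0 0.078 0 -0.12 1" --pt "0 0 0 0.078 0 -0.12 1" --pt "0 0 0 0.078 0 -0.12 1"

```text
time_s: 15.23
ee_pos: [0.5458, -0.0593, 0.272]
eef_rot: [-0.62, -3.077, -0.0]
ft_force: [0.2, -0.5, -3.1]
grip_width: 0.0219
```

```bash
python3 -c "
from h import *
s=manip.read_state();print(s['time_s'],s['ee_pos'],s['ft_force'],s['grip_width'])
snap('side','s10');snap('scene','sc10');snap('wrist','w10')
go([.49,.10,.275],Rt(157.2))"
```

```text
15.2333 [ 0.5458 -0.0593  0.272 ] [ 0.2279 -0.5249 -3.0755] 0.02194044669174294
turn [-0.0014 -0.0062  0.0004] shift [ 0.112   0.1255 -0.0041] | 0.168 0.4 deg
```

View pics/s10.png

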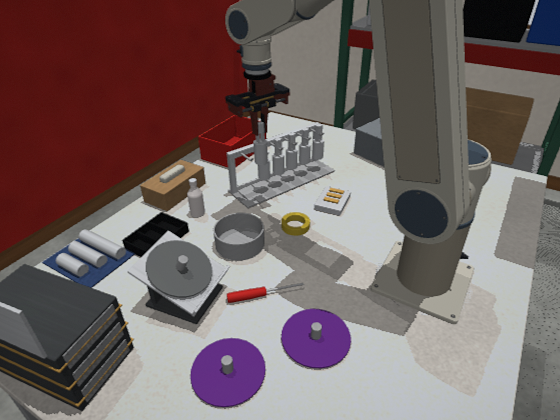

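View pics/w10.png

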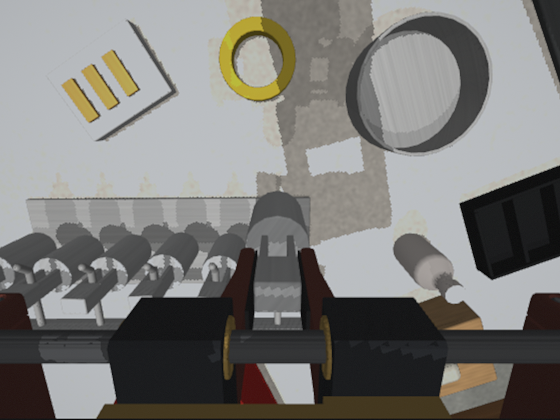

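The slug hangs upright in the grip (weight 3.1 N) and is clear of the peg. The canister is fully visible around (420,85). I'll enlarge its rim.

```bash
cat > rim.py <<'E'
from h import *
import sys
name,x0,y0,x1,y1=sys.argv[1],*map(int,sys.argv[2:6])
im,c=load(name);f=4 if x1-x0<=200 else 3
a=cv2.resize(im[y0:y1,x0:x1,::-1],None,fx=f,fy=f,interpolation=2)
for x in range((x0+9)//10*10,x1,10): cv2.line(a,((x-x0)*f,0),((x-x0)*f,8 if x%50 else 18),(0,0,255),1)
for y in range((y0+9)//10*10,y1,10): cv2.line(a,(0,(y-y0)*f),(8 if y%50 else 18,(y-y0)*f),(0,0,255),1)
cv2.imwrite(f'pics/{name}_r.png',a)
E
python3 rim.py w10 335 0 510 165
```

```text
(no output)
```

View pics/w10_r.png

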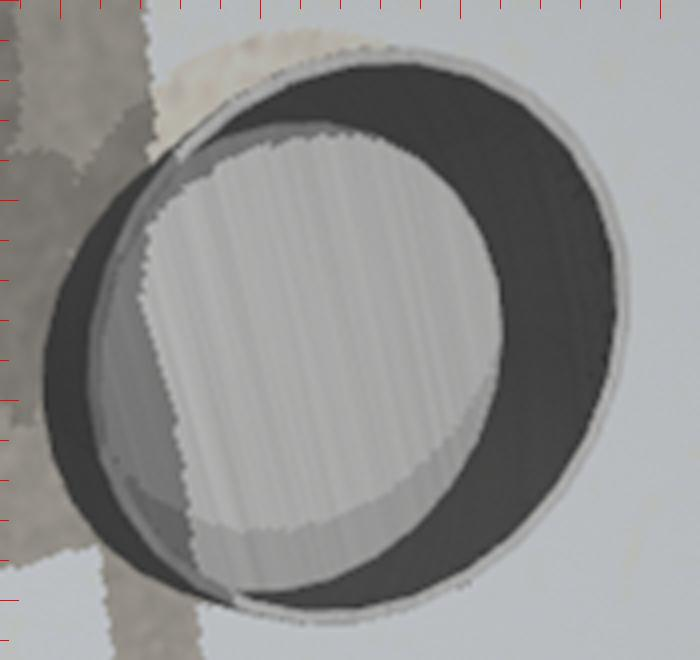

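```bash
cat > canfit.py <<'E'
from h import *
from scipy.optimize import least_squares
import sys
# name, centre px, angles range where dark inner wall meets bright rim
name,u0,v0,a0,a1=sys.argv[1],*map(float,sys.argv[2:6]); rmax=float(sys.argv[6]) if len(sys.argv)>6 else 110
im,c=load(name);g=cv2.cvtColor(im,cv2.COLOR_RGB2GRAY).astype(np.float32)
pts=[]
for a in np.radians(np.arange(a0,a1,4)):
    r=np.arange(10,rmax,.25);u=(u0+r*np.cos(a)).astype(np.float32);v=(v0+r*np.sin(a)).astype(np.float32)
    p=cv2.remap(g,u[None],v[None],cv2.INTER_LINEAR,borderMode=cv2.BORDER_REPLICATE)[0]
    d=np.where((p[:-1]<105)&(p[1:]>=105))[0]
    if len(d): pts.append((u[d[-1]],v[d[-1]]))
W=np.array([onz(c,q,.062)[:2] for q in pts])
f=least_squares(lambda x:np.hypot(W[:,0]-x[0],W[:,1]-x[1])-x[2],[W[:,0].mean(),W[:,1].mean(),.07],loss='soft_l1',f_scale=.001)
g2=least_squares(lambda x:np.hypot(W[:,0]-x[0],W[:,1]-x[1])-.069,f.x[:2],loss='soft_l1',f_scale=.001)
print(len(pts),'free',f.x,'fixed',g2.x,'rms',np.sqrt(np.mean(g2.fun**2)))
E
python3 canfit.py w10 420 82 -100 110
```

```text
53 free [0.5053 0.1282 0.0684] fixed [0.5051 0.1275] rms 0.00041826656289399935
```

```bash
python3 rim.py w10 210 220 350 340
```

```text
(no output)
```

View pics/w10_r.png

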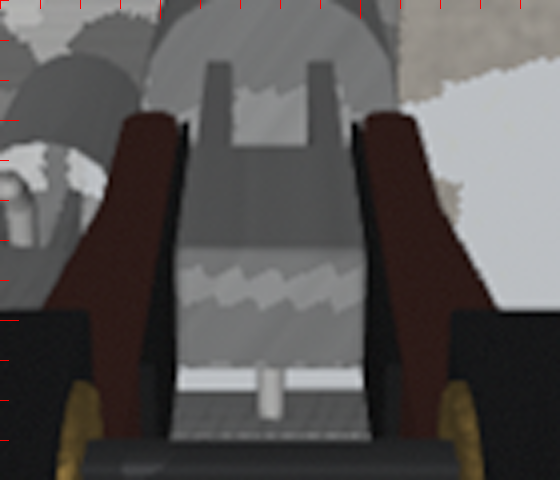

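Run:
```python
from h import *
_,c=load('w10');s=manip.read_state();M=R.from_rotvec(s['eef_rot']).as_matrix()
for uv in [(277.8,282),(277.8,311),(254.2,282),(301.7,282)]:
    p=onz(c,uv,.3045);print(p,M.T@(p-s['ee_pos']))
```

```text
[ 0.5373 -0.0557  0.3045] [ 0.0084  0.0001 -0.034 ]
[ 0.5509 -0.0614  0.3045] [-0.0065  0.0001 -0.0341]
[ 0.5332 -0.0654  0.3045] [ 0.0084 -0.0104 -0.034 ]
[ 0.5414 -0.0459  0.3045] [ 0.0084  0.0108 -0.0341]
```

Block centre is about 1 mm ahead of the TCP and the canister centre is (0.505, 0.128), so I place the middle slug there.

```bash
cat > pl.py <<'E'
from h import *
import sys
# centre x y, slot: -1 middle, else k*60deg from heading 157.2, xoff of slug from TCP along tool x, z
cx,cy,k,xo,z=map(float,sys.argv[1:6]); rr=float(sys.argv[6]) if len(sys.argv)>6 else .0445
h=np.radians(157.2); p=np.array([cx,cy])-xo*np.array([np.cos(h),np.sin(h)])
if k>=0: p=p+rr*np.array([np.cos(h+k*np.pi/3),np.sin(h+k*np.pi/3)])
s=manip.read_state();print(s['time_s'],s['ee_pos'],s['ft_force'],s['grip_width'],np.abs(s['joint_velocities']).max(),'target',p)
go([*p,z],Rt(157.2))
E
python3 pl.py .505 .1283 -1 .001 .272
```

```text
15.3833 [ 0.5447 -0.059   0.2704] [ 0.0858  1.153  -1.8189] 0.02187664832448419 0.003781546914706313 target [0.5059 0.1279]
turn [-0.0014 -0.0062  0.0004] shift [ 0.1081  0.1574 -0.0011] | 0.191 0.4 deg
```

Request:
apply_moves --pt "0 -0.003 0 0.1081 0.1574 -0.002 1" --pt "0 -0.006 0 0.1081 0.1574 -0.002 1" --pt "0 -0.006 0 0.1081 0.1574 -0.002 1" --pt "0 -0.006 0 0.1081 0.1574 -0.002 1" --pt "0 -0.006 0 0.1081 0.1574 -0.002 1" --pt "0 -0.006 0 0.1081 0.1574 -0.002 1" --pt "0 -0.006 0 0.1081 0.1574 -0.002 1" --pt "0 -0.006 0 0.1081 0.1574 -0.002 1" --pt "0 -0.006 0 0.1081 0.1574 -0.002 1" --pt "0 -0.006 0 0.1081 0.1574 -0.002 1"

```text
time_s: 16.22
ee_pos: [0.5072, 0.1268, 0.2743]
eef_rot: [0.622, 3.077, -0.002]
ft_force: [0.3, -0.8, -2.1]
grip_width: 0.022
```

```bash
python3 pl.py .505 .1283 -1 .001 .1025; python3 -c "
from h import *
snap('wrist','w11')"
```

```text
16.2167 [0.5072 0.1268 0.2743] [ 0.3492 -0.755  -2.1269] 0.02196422485609743 0.0026275750797856534 target [0.5059 0.1279]
turn [-0.001   0.0027 -0.0012] shift [0.0021 0.0008 0.1718] | 0.172 0.2 deg
```

View pics/w11.png

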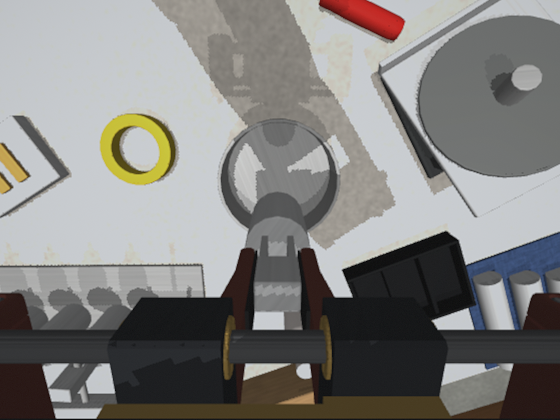

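The canister is centred under the slug (rim (221-339, 119-235)). Descending.

Request:
apply_moves --pt "0 0.003 -0.001 0.002 0.001 0 1" --pt "0 0.003 -0.001 0.002 0.001 0.03 1" --pt "0 0.003 -0.001 0.002 0.001 0.06 1" --pt "0 0.003 -0.001 0.002 0.001 0.09 1" --pt "0 0.003 -0.001 0.002 0.001 0.12 1" --pt "0 0.003 -0.001 0.002 0.001 0.14 1" --pt "0 0.003 -0.001 0.002 0.001 0.155 1" --pt "0 0.003 -0.001 0.002 0.001 0.163 1" --pt "0 0.003 -0.001 0.002 0.001 0.166 1" --pt "0 0.003 -0.001 0.002 0.001 0.168 1" --pt "0 0.003 -0.001 0.002 0.001 0.168 1" --pt "0 0.003 -0.001 0.002 0.001 0.168 1" --pt "0 0.003 -0.001 0.002 0.001 0.168 1"

```text
time_s: 17.35
ee_pos: [0.5068, 0.1294, 0.1077]
eef_rot: [0.619, 3.078, 0.001]
ft_force: [0.2, 0.7, -2.1]
grip_width: 0.0218
```

```bash
python3 pl.py .505 .1283 -1 .001 .1025
```

```text
17.35 [0.5068 0.1294 0.1077] [ 0.1902  0.6982 -2.054 ] 0.021755025275249813 0.0025436288968196247 target [0.5059 0.1279]
turn [0.0007 0.0018 0.0013] shift [ 0.0002 -0.0017  0.0052] | 0.005 0.1 deg
```

Request:
apply_moves --pt "0 0.001 0 0 -0.001 0.001 1" --pt "0 0.001 0 0 -0.001 0.002 1" --pt "0 0.001 0 0 -0.001 0.003 1" --pt "0 0.001 0 0 -0.001 0.004 1" --pt "0 0.001 0 0 -0.001 0.0045 1" --pt "0 0.001 0 0 -0.001 0.0045 1" --pt "0 0.001 0 0 -0.001 0.0045 1"

```text
time_s: 17.93
ee_pos: [0.5059, 0.1283, 0.1029]
eef_rot: [-0.619, -3.08, 0.0]
ft_force: [-1.6, -1.2, 6.3]
grip_width: 0.0217
```

```bash
python3 pl.py .505 .1283 -1 .001 .1025
```

```text
17.9333 [0.5059 0.1283 0.1029] [-1.5779 -1.2111  6.2558] 0.021658241061762135 0.0009886154830326408 target [0.5059 0.1279]
turn [-0.0002 -0.0003  0.0014] shift [-0.0001 -0.0004  0.0004] | 0.001 0.1 deg
```

Contact made (about 8 N). I release, rise and head to slug E.

```bash
python3 sl.py E
```

```text
17.9333 [0.5059 0.1283 0.1029] 0.0009886154830326408
turn [-0.0002 -0.0003  0.0014] shift [-0.1875 -0.2185 -0.0516] | 0.292 0.1 deg
```

Request:
apply_moves --pt "0 0 0 0 0 0 0.5" --pt "0 0 0 0 0 0 0.5" --pt "0 0 0 0 0 0 0.5" --pt "0 0 0 0 0 0 0.5" --pt "0 0 0 0 0 0 0.5" --pt "0 0 0 0 0 -0.015 0.5" --pt "0 0 0 0 0 -0.04 0.5" --pt "0 0 0 0 0 -0.08 0.5" --pt "0 0 0 0 0 -0.12 0.5" --pt "0 0 0 0 0 -0.15 0.5" --pt "0 0 0 -0.1875 -0.2185 -0.15 0.5" --pt "0 0 0 -0.1875 -0.2185 -0.15 0.5" --pt "0 0 0 -0.1875 -0.2185 -0.15 0.5" --pt "0 0 0 -0.1875 -0.2185 -0.15 0.5" --pt "0 0 0 -0.1875 -0.2185 -0.15 0.5" --pt "0 0 0 -0.1875 -0.2185 -0.15 0.5" --pt "0 0 0 -0.1875 -0.2185 -0.14 0.5" --pt "0 0 0 -0.1875 -0.2185 -0.12 0.5" --pt "0 0 0 -0.1875 -0.2185 -0.12 0.5" --pt "0 0 0 -0.1875 -0.2185 -0.12 0.5"

```text
time_s: 19.6
ee_pos: [0.5931, -0.1455, 0.2209]
eef_rot: [-0.619, -3.075, -0.0]
ft_force: [1.4, -0.1, -0.4]
grip_width: 0.0443
```

```bash
python3 -c "
from h import *
snap('wrist','w12');snap('side','s12')"; python3 sl.py E
```

```text
19.7 [ 0.5943 -0.1447  0.2227] 0.013117400761204802
turn [-0.0002 -0.0008  0.0024] shift [-0.0006 -0.0007  0.0682] | 0.068 0.1 deg
```

View pics/w12.png

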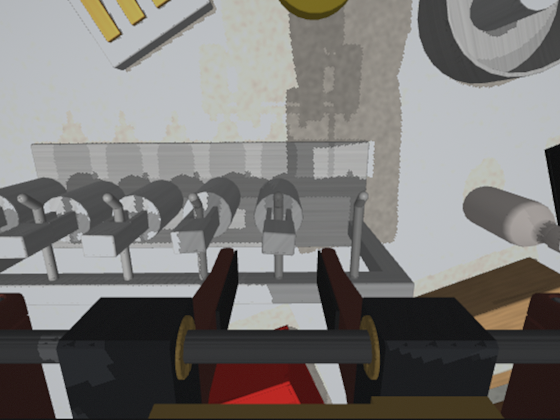

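View pics/s12.png

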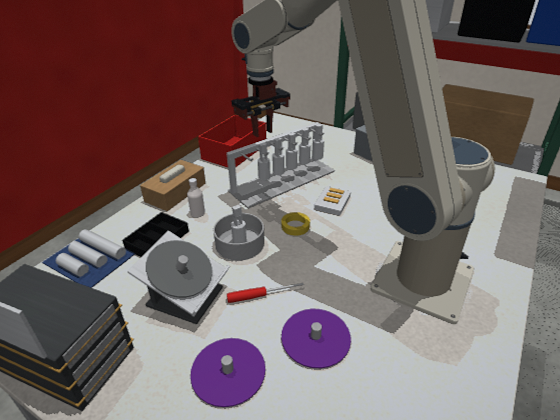

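The middle slug stands in the canister (side view (238,225)), and slug E (279,232) is under the gripper.

Request:
apply_moves --pt "0 0 0.002 -0.0005 0 0.02 0.5" --pt "0 0 0.002 -0.0005 0 0.04 0.5" --pt "0 0 0.002 -0.0005 0 0.055 0.5" --pt "0 0 0.002 -0.0005 0 0.065 0.5" --pt "0 0 0.002 -0.0005 0 0.067 0.5" --pt "0 0 0.002 -0.0005 0 0.067 0.5" --pt "0 0 0.002 -0.0005 0 0.067 1" --pt "0 0 0.002 -0.0005 0 0.067 1" --pt "0 0 0.002 -0.0005 0 0.067 1" --pt "0 0 0.002 -0.0005 0 0.067 1" --pt "0 0 0.002 -0.0005 0 0.067 1" --pt "0 0 0.002 -0.0005 0 0.067 1" --pt "0 0 0.002 -0.0005 0 0.067 1"

```text
time_s: 20.78
ee_pos: [0.5952, -0.1459, 0.1559]
eef_rot: [0.622, 3.079, -0.0]
ft_force: [-0.1, 1.0, 5.6]
grip_width: 0.022
```

```bash
python3 sl.py E; python3 -c "
from h import *
s=manip.read_state();print(s['ft_force'],s['grip_width'])"
```

```text
20.7833 [ 0.5952 -0.1459  0.1559] 0.002236320889107076
turn [-0.0001  0.0005 -0.0006] shift [ 0.0008 -0.      0.0014] | 0.002 0.0 deg
[-0.1426  1.0398  5.5823] 0.022000241950225544
```

Request:
apply_moves --pt "0 0 0 0 0 -0.006 1" --pt "0 0 0 0 0 -0.012 1" --pt "0 0 0 0 0 -0.017 1" --pt "0 0 0 0 0 -0.017 1" --pt "0 0 0 0 0 -0.017 1" --pt "0 0 0 0.01 0 -0.017 1" --pt "0 0 0 0.025 0 -0.017 1" --pt "0 0 0 0.04 0 -0.017 1" --pt "0 0 0 0.055 0 -0.017 1" --pt "0 0 0 0.07 0 -0.017 1" --pt "0 0 0 0.078 0 -0.017 1" --pt "0 0 0 0.078 0 -0.017 1" --pt "0 0 0 0.078 0 -0.017 1" --pt "0 0 0 0.078 0 -0.04 1" --pt "0 0 0 0.078 0 -0.075 1" --pt "0 0 0 0.078 0.03 -0.12 1" --pt "0 0 0 0.078 0.06 -0.12 1" --pt "0 0 0 0.078 0.06 -0.12 1" --pt "0 0 0 0.078 0.06 -0.12 1" --pt "0 0 0 0.078 0.06 -0.12 1"

```text
time_s: 22.45
ee_pos: [0.5461, -0.0604, 0.2745]
eef_rot: [-0.62, -3.078, 0.001]
ft_force: [-0.1, -0.5, -3.9]
grip_width: 0.0219
```

```bash
python3 -c "
from h import *
s=manip.read_state();print(s['time_s'],s['ee_pos'],s['ft_force'],s['grip_width'])
snap('wrist','w13')"; python3 rim.py w13 335 0 510 165;python3 canfit.py w13 420 82 -100 110
```

```text
22.45 [ 0.5461 -0.0604  0.2745] [-0.1468 -0.5023 -3.9434] 0.021932870181029504
53 free [0.5053 0.1281 0.0684] fixed [0.5051 0.1275] rms 0.00039348400095132007
```

View pics/w13.png

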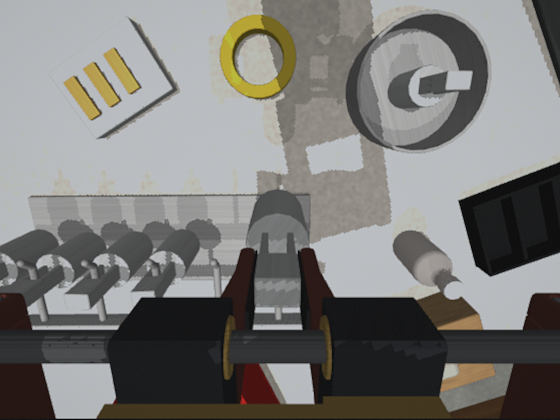

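View pics/w13_r.png

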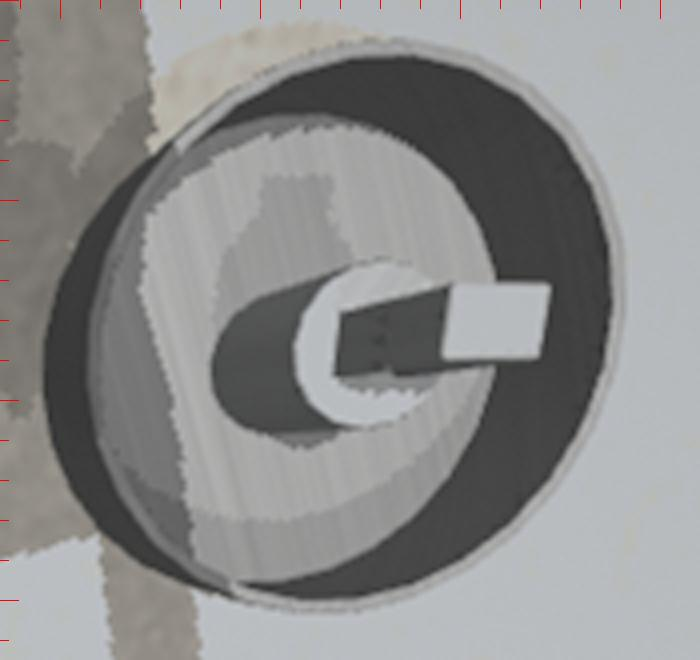

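```bash
python3 - <<'E'
from h import *
_,c=load('w13')
print(onz(c,(459.3,80.3),.135))
# shoulder circle z=.075 : ellipse extents crop
print((onz(c,(335+298/4,345/4),.075)+onz(c,(335+460/4,340/4),.075))/2, onz(c,(335+378/4,262/4),.075),onz(c,(335+378/4,427/4),.075))
E
python3 rim.py w13 210 220 350 340; python3 pl.py .505 .128 0 .001 .275
```

```text
[0.5073 0.1276 0.135 ]
[0.5073 0.1291 0.075 ] [0.4883 0.1339 0.075 ] [0.5277 0.1233 0.075 ]
22.5 [ 0.5457 -0.0607  0.2741] [-1.6039 -0.1887 -4.195 ] 0.022069435967285653 0.01135337904498119 target [0.4649 0.1449]
turn [-0.0013 -0.0025 -0.0005] shift [ 0.1542  0.1581 -0.0007] | 0.221 0.2 deg
```

View pics/w13_r.png

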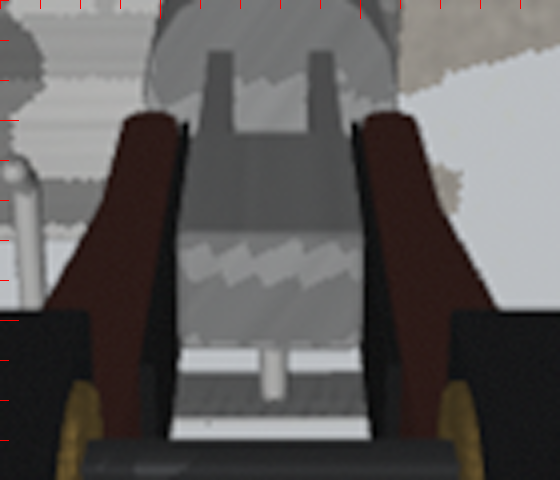

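```bash
python3 - <<'E'
from h import *
_,c=load('w13');s=manip.read_state();M=R.from_rotvec(s['eef_rot']).as_matrix()
for zo in (.0325,.030):
  for uv in [(277.5,278),(277.5,306.5)]:
    p=onz(c,uv,s['ee_pos'][2]+zo);print(zo,M.T@(p-s['ee_pos']))
E
python3 pl.py .506 .128 0 .0025 .275
```

```text
0.0325 [ 0.0092  0.0005 -0.0325]
0.0325 [-0.0055  0.0005 -0.0325]
0.03 [ 0.0078  0.0005 -0.03  ]
0.03 [-0.0072  0.0005 -0.03  ]
22.5 [ 0.5457 -0.0607  0.2741] [-1.6039 -0.1887 -4.195 ] 0.022069435967285653 0.01135337904498119 target [0.4673 0.1443]
turn [-0.0013 -0.0025 -0.0005] shift [ 0.1518  0.1585 -0.0007] | 0.219 0.2 deg
```

```bash
python3 pl.py .506 .128 3 .001 .275
```

```text
22.5 [ 0.5457 -0.0607  0.2741] [-1.6039 -0.1887 -4.195 ] 0.022069435967285653 0.01135337904498119 target [0.5479 0.1104]
turn [-0.0013 -0.0025 -0.0005] shift [ 0.0643  0.1585 -0.0009] | 0.171 0.2 deg
```

Request:
apply_moves --pt "0 0 0 0.0643 0.1585 -0.005 1" --pt "0 -0.002 0 0.0643 0.1585 -0.005 1" --pt "0 -0.002 0 0.0643 0.1585 -0.005 1" --pt "0 -0.002 0 0.0643 0.1585 -0.005 1" --pt "0 -0.002 0 0.0643 0.1585 -0.005 1" --pt "0 -0.002 0 0.0643 0.1585 -0.005 1" --pt "0 -0.002 0 0.0643 0.1585 -0.005 1" --pt "0 -0.002 0 0.0643 0.1585 -0.005 1" --pt "0 -0.002 0 0.0643 0.1585 -0.005 1" --pt "0 -0.002 0 0.0643 0.1585 -0.005 1"

```text
time_s: 23.33
ee_pos: [0.5485, 0.1093, 0.28]
eef_rot: [0.625, 3.078, -0.001]
ft_force: [0.6, 0.5, -3.7]
grip_width: 0.0219
```

```bash
python3 -c "
from h import *
snap('wrist','w14')"; python3 pl.py .506 .128 3 .001 .104
```

```text
23.3833 [0.5485 0.1095 0.2801] [ 0.6108  0.0525 -1.9721] 0.0218533776389147 0.006633168859477569 target [0.5479 0.1104]
turn [-0.0006  0.0011 -0.0025] shift [0.0011 0.0007 0.1761] | 0.176 0.2 deg
```

View pics/w14.png

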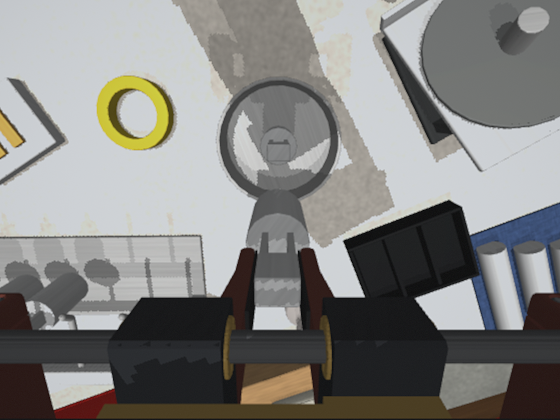

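From nearly overhead the canister rim (219-340, 78-203) and the middle slug's block (278,151) are clear. I measure both here.

```bash
python3 rim.py w14 205 65 355 215
```

```text
(no output)
```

View pics/w14_r.png

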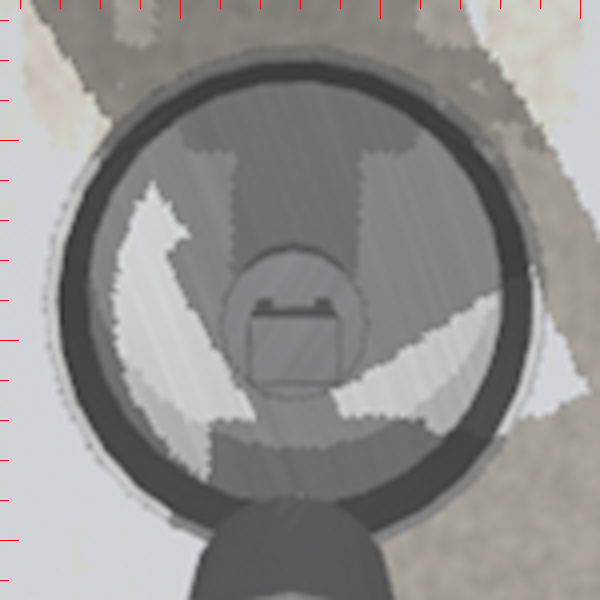

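Run:
```python
from h import *
_,c=load('w14')
def w(x,y,z): return onz(c,(205+x/4-.4,65+y/4-.4),z)[:2]
h=np.radians(157.2);X=np.array([np.cos(h),np.sin(h)]);Y=np.array([np.sin(h),-np.cos(h)])
O=np.array([.506,.128])
def rel(p): return np.array([(p-O)@X,(p-O)@Y])*1000
print('rim L,R',rel(w(58,300,.062)),rel(w(533,300,.062)),'top',rel(w(295,62,.062)))
print('floor L,R',rel(w(90,295,.005)),rel(w(502,295,.005)),'top',rel(w(295,82,.005)),'bot',rel(w(295,500,.005)))
print('block',rel(w(295,351,.135)),'shoulder',rel(w(222,320,.075)),rel(w(369,320,.075)),rel(w(295,247,.075)),rel(w(295,400,.075)))
```

```text
rim L,R [  5.8236 -68.1101] [ 5.401  69.0642] top [69.4129  0.4799]
floor L,R [  3.2866 -67.5519] [ 2.8648 69.1415] top [68.9544  0.6119] bot [-66.5096   0.3388]
block [-0.8246  0.168 ] shoulder [  1.1466 -20.1407] [ 1.0207 21.041 ] [20.8411  0.3516] [-21.3227   0.2666]
```

```bash
python3 pl.py .5058 .1285 3 .001 .104
```

```text
23.3833 [0.5485 0.1095 0.2801] [ 0.6108  0.0525 -1.9721] 0.0218533776389147 0.006633168859477569 target [0.5477 0.1109]
turn [-0.0006  0.0011 -0.0025] shift [0.0015 0.001  0.1761] | 0.176 0.2 deg
```

Request:
apply_moves --pt "0 0.001 -0.002 0.0015 0.001 0 1" --pt "0 0.001 -0.002 0.0015 0.001 0.03 1" --pt "0 0.001 -0.002 0.0015 0.001 0.06 1" --pt "0 0.001 -0.002 0.0015 0.001 0.08 1" --pt "0 0.001 -0.002 0.0015 0.001 0.1 1" --pt "0 0.001 -0.002 0.0015 0.001 0.12 1" --pt "0 0.001 -0.002 0.0015 0.001 0.14 1" --pt "0 0.001 -0.002 0.0015 0.001 0.155 1" --pt "0 0.001 -0.002 0.0015 0.001 0.165 1" --pt "0 0.001 -0.002 0.0015 0.001 0.171 1" --pt "0 0.001 -0.002 0.0015 0.001 0.171 1" --pt "0 0.001 -0.002 0.0015 0.001 0.171 1" --pt "0 0.001 -0.002 0.0015 0.001 0.171 1"

```text
time_s: 24.47
ee_pos: [0.5484, 0.1123, 0.1101]
eef_rot: [0.618, 3.078, 0.0]
ft_force: [1.0, -0.2, -3.6]
grip_width: 0.0216
```

```bash
python3 pl.py .5058 .1285 3 .001 .104; python3 -c "
from h import *
snap('wrist','w15')"
```

```text
24.4667 [0.5484 0.1123 0.1101] [ 0.9752 -0.1704 -3.601 ] 0.021640735822685477 0.004306957524617812 target [0.5477 0.1109]
turn [0.0005 0.0016 0.0014] shift [ 0.     -0.0016  0.0061] | 0.006 0.1 deg
```

View pics/w15.png

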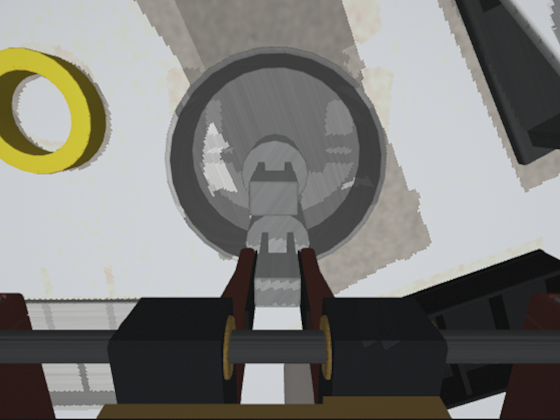

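Inside the rim without contact. I lower the last millimetres.

Request:
apply_moves --pt "0 0.001 0 0 -0.001 0.001 1" --pt "0 0.001 0 0 -0.001 0.002 1" --pt "0 0.001 0 0 -0.001 0.003 1" --pt "0 0.001 0 0 -0.001 0.004 1" --pt "0 0.001 0 0 -0.001 0.0045 1" --pt "0 0.001 0 0 -0.001 0.0045 1" --pt "0 0.001 0 0 -0.001 0.0045 1"

```text
time_s: 25.1
ee_pos: [0.5476, 0.1113, 0.106]
eef_rot: [-0.619, -3.08, 0.0]
ft_force: [-3.1, -0.5, 9.0]
grip_width: 0.0218
```

```bash
python3 pl.py .5058 .1285 3 .001 .104;python3 sl.py D
```

```text
25.1 [0.5476 0.1113 0.106 ] [-3.11   -0.4586  8.9822] 0.02183326127891867 0.0016791419481797373 target [0.5477 0.1109]
turn [-0.     -0.      0.0015] shift [-0.0003 -0.0004  0.002 ] | 0.002 0.1 deg
25.1 [0.5476 0.1113 0.106 ] 0.0016791419481797373
turn [-0.     -0.      0.0015] shift [-0.1414 -0.2782 -0.0485] | 0.316 0.1 deg
```

Request:
apply_moves --pt "0 0 0 0 0 0 0.5" --pt "0 0 0 0 0 0 0.5" --pt "0 0 0 0 0 0 0.5" --pt "0 0 0 0 0 0 0.5" --pt "0 0 0 0 0 0 0.5" --pt "0 0 0 0 0 -0.015 0.5" --pt "0 0 0 0 0 -0.04 0.5" --pt "0 0 0 0 0 -0.08 0.5" --pt "0 0 0 0 0 -0.12 0.5" --pt "0 0 0 0 0 -0.14 0.5" --pt "0 0 0 -0.1415 -0.278 -0.14 0.5" --pt "0 0 0 -0.1415 -0.278 -0.14 0.5" --pt "0 0 0 -0.1415 -0.278 -0.14 0.5" --pt "0 0 0 -0.1415 -0.278 -0.14 0.5" --pt "0 0 0 -0.1415 -0.278 -0.14 0.5" --pt "0 0 0 -0.1415 -0.278 -0.14 0.5" --pt "0 0 0 -0.1415 -0.278 -0.14 0.5" --pt "0 0 0 -0.1415 -0.278 -0.118 0.5" --pt "0 0 0 -0.1415 -0.278 -0.118 0.5" --pt "0 0 0 -0.1415 -0.278 -0.118 0.5"

```text
time_s: 26.77
ee_pos: [0.5695, -0.2007, 0.2213]
eef_rot: [-0.622, -3.076, -0.001]
ft_force: [-0.3, 0.5, -0.6]
grip_width: 0.0437
```

```bash
python3 -c "
from h import *
snap('wrist','w16');snap('side','s16')"; python3 sl.py D
```

```text
26.8667 [ 0.5705 -0.1992  0.2227] 0.018369268938026134
turn [-0.0001 -0.0012  0.0015] shift [-0.0005 -0.0006  0.0682] | 0.068 0.1 deg
```

View pics/w16.png

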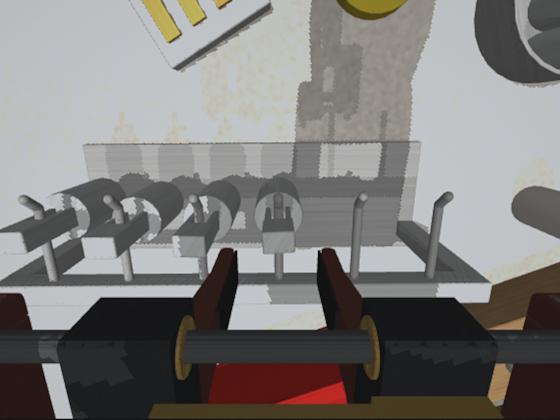

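View pics/s16.png

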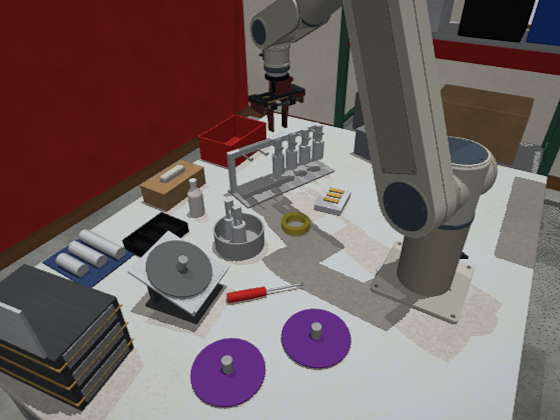

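Two slugs are standing and slug D (279,232) is centred. I grip D and draw it off.

Request:
apply_moves --pt "0 0 0.001 -0.0005 0 0.02 0.5" --pt "0 0 0.001 -0.0005 0 0.04 0.5" --pt "0 0 0.001 -0.0005 0 0.055 0.5" --pt "0 0 0.001 -0.0005 0 0.065 0.5" --pt "0 0 0.001 -0.0005 0 0.067 0.5" --pt "0 0 0.001 -0.0005 0 0.067 0.5" --pt "0 0 0.001 -0.0005 0 0.067 1" --pt "0 0 0.001 -0.0005 0 0.067 1" --pt "0 0 0.001 -0.0005 0 0.067 1" --pt "0 0 0.001 -0.0005 0 0.067 1" --pt "0 0 0.001 -0.0005 0 0.067 1" --pt "0 0 0.001 -0.0005 0 0.067 1" --pt "0 0 0.001 -0.0005 0 0.067 1"

```text
time_s: 27.95
ee_pos: [0.5714, -0.2003, 0.1564]
eef_rot: [0.62, 3.079, -0.001]
ft_force: [-1.2, -0.2, 6.2]
grip_width: 0.022
```

```bash
python3 sl.py D; python3 -c "
from h import *
s=manip.read_state();print(s['ft_force'],s['grip_width'])"
```

```text
27.95 [ 0.5714 -0.2003  0.1564] 0.0014200616789189686
turn [-0.0003  0.0006  0.0002] shift [0.0009 0.     0.0019] | 0.002 0.0 deg
[-1.1592 -0.1625  6.1758] 0.021965454984782053
```

Request:
apply_moves --pt "0 0 0 0 0 -0.006 1" --pt "0 0 0 0 0 -0.012 1" --pt "0 0 0 0 0 -0.017 1" --pt "0 0 0 0 0 -0.017 1" --pt "0 0 0 0 0 -0.017 1" --pt "0 0 0 0.01 0 -0.017 1" --pt "0 0 0 0.025 0 -0.017 1" --pt "0 0 0 0.04 0 -0.017 1" --pt "0 0 0 0.055 0 -0.017 1" --pt "0 0 0 0.07 0 -0.017 1" --pt "0 0 0 0.078 0 -0.017 1" --pt "0 0 0 0.078 0 -0.017 1" --pt "0 0 0 0.078 0 -0.04 1" --pt "0 0 0 0.078 0 -0.075 1" --pt "0 0 0 0.078 0.03 -0.12 1" --pt "0 0 0 0.078 0.07 -0.12 1" --pt "0 0 0 0.078 0.12 -0.12 1" --pt "0 0 0 0.078 0.12 -0.12 1" --pt "0 0 0 0.078 0.12 -0.12 1" --pt "0 0 0 0.078 0.12 -0.12 1"

```text
time_s: 29.62
ee_pos: [0.546, -0.0586, 0.2756]
eef_rot: [-0.617, -3.08, 0.001]
ft_force: [0.8, 0.3, -2.8]
grip_width: 0.0217
```

```bash
python3 -c "
from h import *
snap('wrist','w17')";python3 canfit.py w17 420 82 -100 110; python3 pl.py .5058 .1285 2 .001 .278; python3 rim.py w17 335 0 510 165
```

```text
53 free [0.5052 0.1282 0.0683] fixed [0.5049 0.1275] rms 0.00909521742882809
29.6667 [ 0.5455 -0.0593  0.2754] [ 0.8142 -0.438  -1.9548] 0.021711313303943762 0.025257431448158806 target [0.5123 0.084 ]
turn [-0.001  -0.0011  0.0013] shift [ 0.086   0.1193 -0.0027] | 0.147 0.1 deg
```

View pics/w17.png

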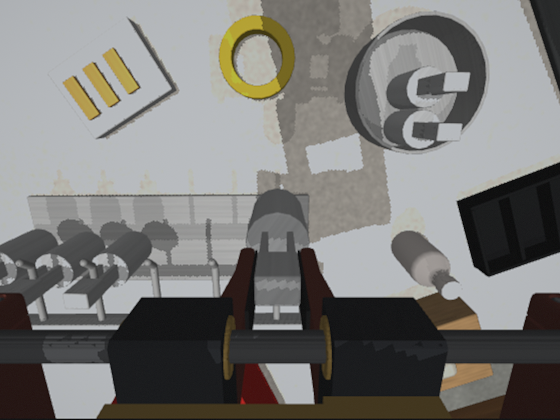

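The canister hasn't moved (fit 0.5052, 0.1282) and two slugs stand in it. Slot 2 is next.

Request:
apply_moves --pt "0 0 0 0.086 0.1193 -0.005 1" --pt "0 -0.001 0 0.086 0.1193 -0.005 1" --pt "0 -0.001 0.001 0.086 0.1193 -0.005 1" --pt "0 -0.001 0.001 0.086 0.1193 -0.005 1" --pt "0 -0.001 0.001 0.086 0.1193 -0.005 1" --pt "0 -0.001 0.001 0.086 0.1193 -0.005 1" --pt "0 -0.001 0.001 0.086 0.1193 -0.005 1" --pt "0 -0.001 0.001 0.086 0.1193 -0.005 1" --pt "0 -0.001 0.001 0.086 0.1193 -0.005 1"

```text
time_s: 30.42
ee_pos: [0.5127, 0.0828, 0.2805]
eef_rot: [-0.625, -3.079, 0.001]
ft_force: [0.0, -0.4, -2.3]
grip_width: 0.0218
```

```bash
python3 -c "
from h import *
snap('wrist','w18')"; python3 pl.py .5058 .1285 2 .001 .1055; python3 rim.py w18 200 70 400 220
```

```text
30.4667 [0.5127 0.0829 0.2806] [-0.3348  0.5242 -3.3618] 0.02150510840836374 0.007624588370364753 target [0.5123 0.084 ]
turn [-0.0007  0.0002 -0.0024] shift [0.0008 0.0009 0.1751] | 0.175 0.1 deg
```

View pics/w18_r.png

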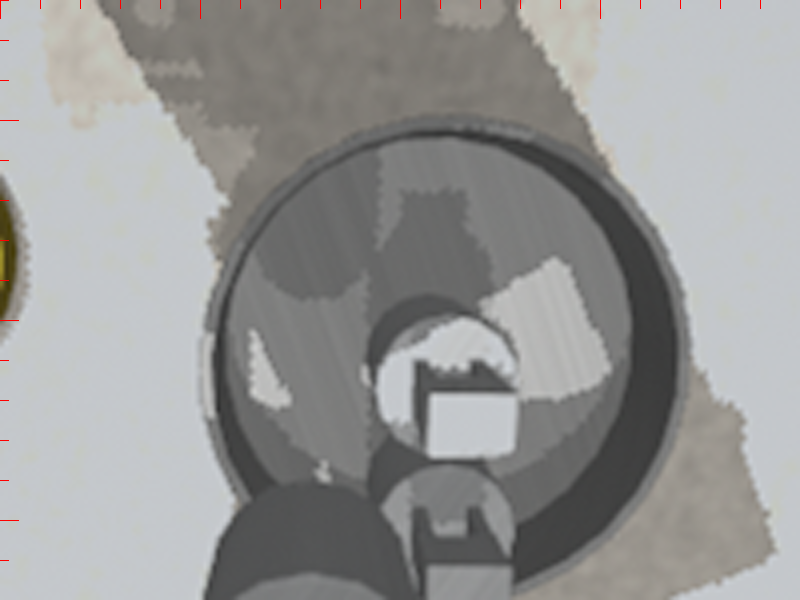

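Request:
apply_moves --pt "0 0 -0.002 0.001 0.001 0 1" --pt "0 0 -0.002 0.001 0.001 0.03 1" --pt "0 0 -0.002 0.001 0.001 0.06 1" --pt "0 0 -0.002 0.001 0.001 0.08 1" --pt "0 0 -0.002 0.001 0.001 0.1 1" --pt "0 0 -0.002 0.001 0.001 0.12 1" --pt "0 0 -0.002 0.001 0.001 0.14 1" --pt "0 0 -0.002 0.001 0.001 0.155 1" --pt "0 0 -0.002 0.001 0.001 0.165 1" --pt "0 0 -0.002 0.001 0.001 0.17 1" --pt "0 0 -0.002 0.001 0.001 0.17 1" --pt "0 0 -0.002 0.001 0.001 0.17 1" --pt "0 0 -0.002 0.001 0.001 0.17 1"

```text
time_s: 31.55
ee_pos: [0.5127, 0.0854, 0.1116]
eef_rot: [0.619, 3.078, 0.0]
ft_force: [0.1, -0.2, -2.9]
grip_width: 0.0218
```

```bash
python3 pl.py .5058 .1285 2 .001 .1055
```

```text
31.55 [0.5127 0.0854 0.1116] [ 0.1328 -0.2244 -2.8817] 0.021784197054212775 0.005471210594465557 target [0.5123 0.084 ]
turn [0.0005 0.0017 0.0013] shift [-0.0002 -0.0015  0.0061] | 0.006 0.1 deg
```

Request:
apply_moves --pt "0 0.001 0 0 -0.001 0.001 1" --pt "0 0.001 0 0 -0.001 0.002 1" --pt "0 0.001 0 0 -0.001 0.003 1" --pt "0 0.001 0 0 -0.001 0.004 1" --pt "0 0.001 0 0 -0.001 0.005 1" --pt "0 0.001 0 0 -0.001 0.005 1" --pt "0 0.001 0 0 -0.001 0.005 1"

```text
time_s: 32.13
ee_pos: [0.5119, 0.0844, 0.1063]
eef_rot: [-0.619, -3.08, 0.0]
ft_force: [-0.6, -1.6, 5.5]
grip_width: 0.0219
```

```bash
python3 pl.py .5058 .1285 2 .001 .1055;python3 sl.py C
```

```text
32.1333 [0.5119 0.0844 0.1063] [-0.5726 -1.6269  5.5196] 0.02194090364714583 0.0025551598431912794 target [0.5123 0.084 ]
turn [-0.0002 -0.0001  0.0015] shift [-0.0005 -0.0002  0.0008] | 0.001 0.1 deg
32.1333 [0.5119 0.0844 0.1063] 0.0025551598431912794
turn [-0.0002 -0.0001  0.0015] shift [-0.1662 -0.2989 -0.0482] | 0.345 0.1 deg
```

Request:
apply_moves --pt "0 0 0 0 0 0 0.5" --pt "0 0 0 0 0 0 0.5" --pt "0 0 0 0 0 0 0.5" --pt "0 0 0 0 0 0 0.5" --pt "0 0 0 0 0 -0.015 0.5" --pt "0 0 0 0 0 -0.04 0.5" --pt "0 0 0 0 0 -0.08 0.5" --pt "0 0 0 0 0 -0.12 0.5" --pt "0 0 0 0 0 -0.14 0.5" --pt "0 0 0.001 -0.166 -0.299 -0.14 0.5" --pt "0 0 0.001 -0.166 -0.299 -0.14 0.5" --pt "0 0 0.001 -0.166 -0.299 -0.14 0.5" --pt "0 0 0.001 -0.166 -0.299 -0.14 0.5" --pt "0 0 0.001 -0.166 -0.299 -0.14 0.5" --pt "0 0 0.001 -0.166 -0.299 -0.14 0.5" --pt "0 0 0.001 -0.166 -0.299 -0.14 0.5" --pt "0 0 0.001 -0.166 -0.299 -0.14 0.5" --pt "0 0 0.001 -0.166 -0.299 -0.118 0.5" --pt "0 0 0.001 -0.166 -0.299 -0.118 0.5" --pt "0 0 0.001 -0.166 -0.299 -0.118 0.5"

```text
time_s: 33.8
ee_pos: [0.548, -0.2553, 0.2223]
eef_rot: [-0.622, -3.075, -0.002]
ft_force: [-0.2, 0.5, -0.3]
grip_width: 0.0438
```

```bash
python3 -c "
from h import *
snap('wrist','w19');snap('side','s19')"; python3 sl.py C
```

```text
33.9 [ 0.5492 -0.2544  0.2239] 0.015748672065607087
turn [-0.0001 -0.0015  0.0011] shift [-0.0011 -0.0008  0.0694] | 0.069 0.1 deg
```

View pics/w19.png

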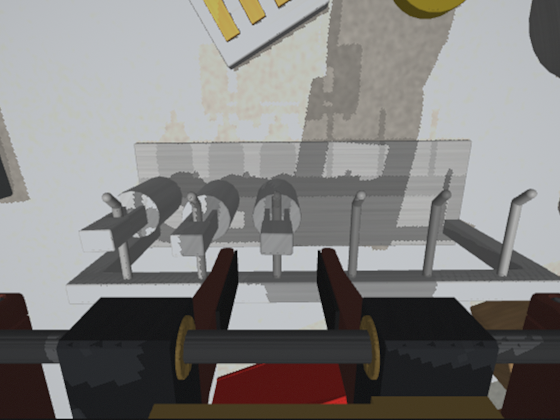

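View pics/s19.png

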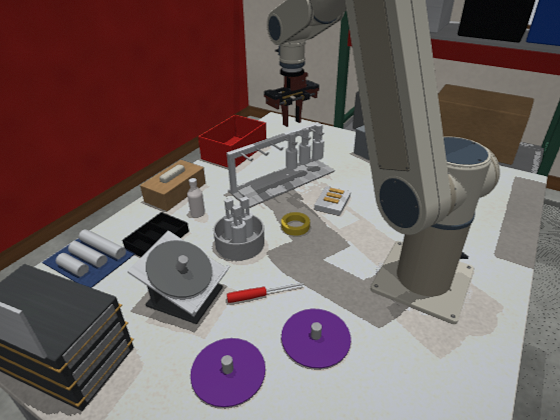

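Three are standing. Slug C (278,232) is next.

Request:
apply_moves --pt "0 0 0.001 -0.001 0 0.02 0.5" --pt "0 0 0.001 -0.001 0 0.04 0.5" --pt "0 0 0.001 -0.001 0 0.055 0.5" --pt "0 0 0.001 -0.001 0 0.065 0.5" --pt "0 0 0.001 -0.001 0 0.068 0.5" --pt "0 0 0.001 -0.001 0 0.068 0.5" --pt "0 0 0.001 -0.001 0 0.068 1" --pt "0 0 0.001 -0.001 0 0.068 1" --pt "0 0 0.001 -0.001 0 0.068 1" --pt "0 0 0.001 -0.001 0 0.068 1" --pt "0 0 0.001 -0.001 0 0.068 1" --pt "0 0 0.001 -0.001 0 0.068 1" --pt "0 0 0.001 -0.001 0 0.068 1"

```text
time_s: 34.98
ee_pos: [0.5506, -0.2561, 0.1565]
eef_rot: [0.622, 3.079, -0.001]
ft_force: [-0.2, -0.0, 6.3]
grip_width: 0.022
```

```bash
python3 sl.py C; python3 -c "
from h import *
s=manip.read_state();print(s['ft_force'],s['grip_width'])"
```

```text
34.9833 [ 0.5506 -0.2561  0.1565] 0.0005595991445247105
turn [-0.0005  0.0006 -0.0007] shift [0.001  0.0003 0.002 ] | 0.002 0.1 deg
[-0.1655 -0.0032  6.2698] 0.022048101618528226
```

Request:
apply_moves --pt "0 0 0 0 0 -0.006 1" --pt "0 0 0 0 0 -0.012 1" --pt "0 0 0 0 0 -0.017 1" --pt "0 0 0 0 0 -0.017 1" --pt "0 0 0 0 0 -0.017 1" --pt "0 0 0 0.01 0 -0.017 1" --pt "0 0 0 0.025 0 -0.017 1" --pt "0 0 0 0.04 0 -0.017 1" --pt "0 0 0 0.055 0 -0.017 1" --pt "0 0 0 0.07 0 -0.017 1" --pt "0 0 0 0.078 0 -0.017 1" --pt "0 0 0 0.078 0 -0.017 1" --pt "0 0 0 0.078 0 -0.04 1" --pt "0 0 0 0.078 0 -0.08 1" --pt "0 0 0 0.078 0.03 -0.12 1" --pt "0 0 0 0.078 0.07 -0.12 1" --pt "0 0 0 0.078 0.11 -0.12 1" --pt "0 0 0 0.078 0.15 -0.12 1" --pt "0 0 0 0.078 0.18 -0.12 1" --pt "0 0 0 0.078 0.18 -0.12 1"

```text
time_s: 36.65
ee_pos: [0.5507, -0.0551, 0.276]
eef_rot: [0.616, 3.08, 0.003]
ft_force: [0.0, 0.1, -3.0]
grip_width: 0.0216
```

Request:
apply_moves --pt "0 0 0 0 0 0 1" --pt "0 0 0 0 0 0 1" --pt "0 0 0 0 0 0 1"

```text
time_s: 36.9
ee_pos: [0.548, -0.0606, 0.2755]
eef_rot: [-0.623, -3.078, 0.001]
ft_force: [-0.1, -0.1, -2.8]
grip_width: 0.0219
```

```bash
python3 -c "
from h import *
snap('wrist','w20')";python3 canfit.py w20 420 82 -100 110; python3 pl.py .5058 .1285 4 .001 .28
```

```text
53 free [0.5052 0.1282 0.0684] fixed [0.505  0.1275] rms 0.011942455518375248
36.95 [ 0.5479 -0.0608  0.2755] [-0.2527 -0.3731 -1.6233] 0.0217765029420491 0.005779868422309608 target [0.5422 0.155 ]
turn [-0.0007 -0.0009 -0.002 ] shift [ 0.0894  0.1965 -0.0045] | 0.216 0.1 deg
```

View pics/w20.png

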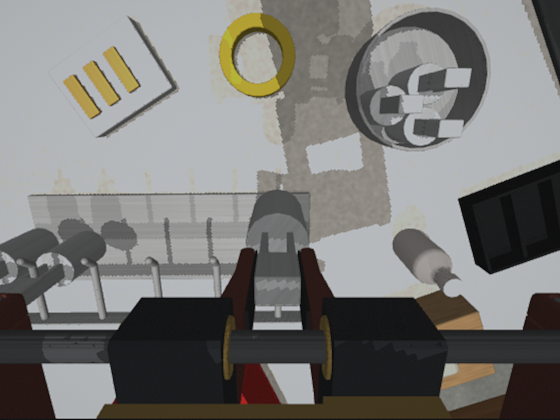

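Request:
apply_moves --pt "0 0 0 0.0894 0.1965 -0.005 1" --pt "0 -0.001 -0.001 0.0894 0.1965 -0.005 1" --pt "0 -0.001 -0.001 0.0894 0.1965 -0.005 1" --pt "0 -0.001 -0.001 0.0894 0.1965 -0.005 1" --pt "0 -0.001 -0.001 0.0894 0.1965 -0.005 1" --pt "0 -0.001 -0.001 0.0894 0.1965 -0.005 1" --pt "0 -0.001 -0.001 0.0894 0.1965 -0.005 1" --pt "0 -0.001 -0.001 0.0894 0.1965 -0.005 1" --pt "0 -0.001 -0.001 0.0894 0.1965 -0.005 1" --pt "0 -0.001 -0.001 0.0894 0.1965 -0.005 1" --pt "0 -0.001 -0.001 0.0894 0.1965 -0.005 1"

```text
time_s: 37.87
ee_pos: [0.5423, 0.1545, 0.2807]
eef_rot: [0.624, 3.079, -0.001]
ft_force: [0.6, -0.2, -2.4]
grip_width: 0.022
```

```bash
python3 -c "
from h import *
snap('wrist','w21')"; python3 pl.py .5058 .1285 4 .001 .1055; python3 rim.py w21 150 70 350 220
```

```text
37.9167 [0.5423 0.1547 0.2807] [ 0.4885  0.2158 -3.2381] 0.02169565861020128 0.005786588606212492 target [0.5422 0.155 ]
turn [-0.0005  0.0002 -0.0016] shift [0.0002 0.0003 0.1752] | 0.175 0.1 deg
```

View pics/w21_r.png

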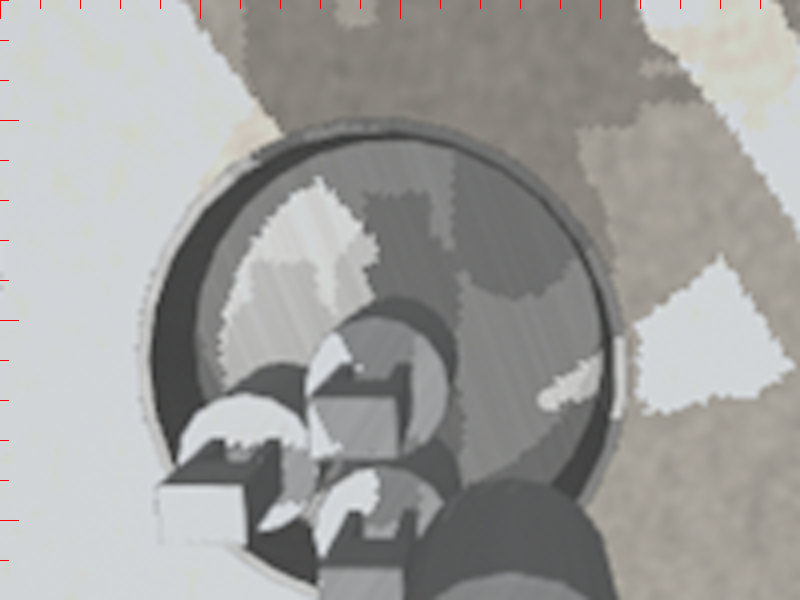

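Request:
apply_moves --pt "0 0 -0.001 0 -0.001 0 1" --pt "0 0 -0.001 0 -0.001 0.03 1" --pt "0 0 -0.001 0 -0.001 0.06 1" --pt "0 0 -0.001 0 -0.001 0.08 1" --pt "0 0 -0.001 0 -0.001 0.1 1" --pt "0 0 -0.001 0 -0.001 0.12 1" --pt "0 0 -0.001 0 -0.001 0.14 1" --pt "0 0 -0.001 0 -0.001 0.155 1" --pt "0 0 -0.001 0 -0.001 0.165 1" --pt "0 0 -0.001 0 -0.001 0.17 1" --pt "0 0 -0.001 0 -0.001 0.17 1" --pt "0 0 -0.001 0 -0.001 0.17 1" --pt "0 0 -0.001 0 -0.001 0.17 1"

```text
time_s: 39.0
ee_pos: [0.5425, 0.1552, 0.1116]
eef_rot: [0.618, 3.078, 0.0]
ft_force: [0.6, 0.1, -2.5]
grip_width: 0.0218
```

```bash
python3 pl.py .5058 .1285 4 .001 .1055
```

```text
39.0 [0.5425 0.1552 0.1116] [ 0.6261  0.0525 -2.5434] 0.021824791886920488 0.0026179408132910435 target [0.5422 0.155 ]
turn [0.0006 0.0016 0.0014] shift [ 0.0002 -0.0003  0.0061] | 0.006 0.1 deg
```

Request:
apply_moves --pt "0 0.001 0 0 0 0.001 1" --pt "0 0.001 0 0 0 0.002 1" --pt "0 0.001 0 0 0 0.003 1" --pt "0 0.001 0 0 0 0.004 1" --pt "0 0.001 0 0 0 0.005 1" --pt "0 0.001 0 0 0 0.005 1" --pt "0 0.001 0 0 0 0.005 1"

```text
time_s: 39.58
ee_pos: [0.542, 0.1552, 0.1064]
eef_rot: [-0.619, -3.08, 0.0]
ft_force: [-2.3, -0.1, 6.1]
grip_width: 0.0217
```

```bash
python3 pl.py .5058 .1285 4 .001 .1055;python3 sl.py B
```

```text
39.5833 [0.542  0.1552 0.1064] [-2.3142 -0.1187  6.1242] 0.02166877945342954 0.0019144061442002754 target [0.5422 0.155 ]
turn [-0.0001 -0.0003  0.0015] shift [-0.0002 -0.0001  0.0009] | 0.001 0.1 deg
39.5833 [0.542  0.1552 0.1064] 0.0019144061442002754
turn [-0.0001 -0.0003  0.0015] shift [-0.1663 -0.4361 -0.0481] | 0.469 0.1 deg
```

Request:
apply_moves --pt "0 0 0 0 0 0 0.5" --pt "0 0 0 0 0 0 0.5" --pt "0 0 0 0 0 0 0.5" --pt "0 0 0 0 0 0 0.5" --pt "0 0 0 0 0 -0.015 0.5" --pt "0 0 0 0 0 -0.04 0.5" --pt "0 0 0 0 0 -0.08 0.5" --pt "0 0 0 0 0 -0.12 0.5" --pt "0 0 0.001 -0.166 -0.436 -0.13 0.5" --pt "0 0 0.001 -0.166 -0.436 -0.13 0.5" --pt "0 0 0.001 -0.166 -0.436 -0.13 0.5" --pt "0 0 0.001 -0.166 -0.436 -0.13 0.5" --pt "0 0 0.001 -0.166 -0.436 -0.13 0.5" --pt "0 0 0.001 -0.166 -0.436 -0.13 0.5" --pt "0 0 0.001 -0.166 -0.436 -0.13 0.5" --pt "0 0 0.001 -0.166 -0.436 -0.13 0.5" --pt "0 0 0.001 -0.166 -0.436 -0.13 0.5" --pt "0 0 0.001 -0.166 -0.436 -0.13 0.5" --pt "0 0 0.001 -0.166 -0.436 -0.13 0.5" --pt "0 0 0.001 -0.166 -0.436 -0.13 0.5"

```text
time_s: 41.25
ee_pos: [0.5262, -0.3169, 0.2359]
eef_rot: [0.626, 3.078, -0.004]
ft_force: [-1.0, -0.6, -0.8]
grip_width: 0.0439
```

Request:
apply_moves --pt "0 0 0 0 0 0.012 0.5" --pt "0 0 0 0 0 0.012 0.5" --pt "0 0 0 0 0 0.012 0.5" --pt "0 0 0 0 0 0.012 0.5"

```text
time_s: 41.58
ee_pos: [0.5265, -0.3093, 0.2231]
eef_rot: [-0.617, -3.078, -0.001]
ft_force: [-0.7, -0.3, -0.0]
grip_width: 0.0439
```

```bash
python3 -c "
from h import *
snap('wrist','w22');snap('side','s22')"; python3 sl.py B
```

```text
41.6833 [ 0.5269 -0.3097  0.2238] 0.006365066664480203
turn [-0.0003 -0.0009  0.0024] shift [-0.0008 -0.0014  0.0693] | 0.069 0.1 deg
```

View pics/w22.png

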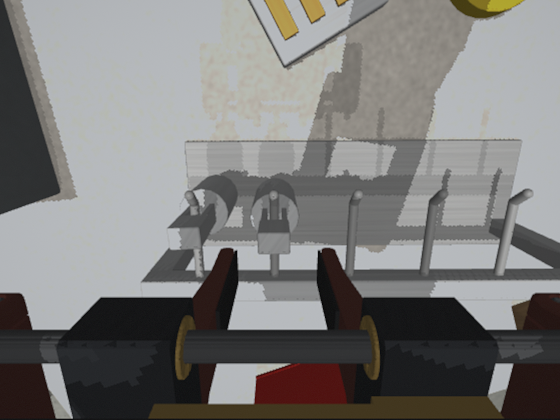

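View pics/s22.png

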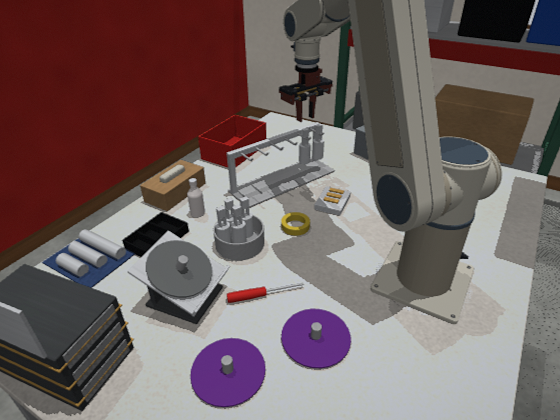

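Four are standing. Slug B (274,232) is next.

Request:
apply_moves --pt "0 0 0.002 -0.001 -0.001 0.02 0.5" --pt "0 0 0.002 -0.001 -0.001 0.04 0.5" --pt "0 0 0.002 -0.001 -0.001 0.055 0.5" --pt "0 0 0.002 -0.001 -0.001 0.065 0.5" --pt "0 0 0.002 -0.001 -0.001 0.068 0.5" --pt "0 0 0.002 -0.001 -0.001 0.068 0.5" --pt "0 0 0.002 -0.001 -0.001 0.068 1" --pt "0 0 0.002 -0.001 -0.001 0.068 1" --pt "0 0 0.002 -0.001 -0.001 0.068 1" --pt "0 0 0.002 -0.001 -0.001 0.068 1" --pt "0 0 0.002 -0.001 -0.001 0.068 1" --pt "0 0 0.002 -0.001 -0.001 0.068 1" --pt "0 0 0.002 -0.001 -0.001 0.068 1"

```text
time_s: 42.77
ee_pos: [0.5274, -0.3128, 0.1565]
eef_rot: [0.623, 3.079, -0.001]
ft_force: [-1.0, -0.2, 5.7]
grip_width: 0.0216
```

```bash
python3 sl.py B; python3 -c "
from h import *
s=manip.read_state();print(s['ft_force'],s['grip_width'])"
```

```text
42.7667 [ 0.5274 -0.3128  0.1565] 0.002805149420138083
turn [-0.0006  0.0005 -0.0017] shift [0.001  0.0012 0.002 ] | 0.003 0.1 deg
[-0.9527 -0.169   5.7157] 0.021624218349702896
```

Request:
apply_moves --pt "0 0 0 0 0 -0.006 1" --pt "0 0 0 0 0 -0.012 1" --pt "0 0 0 0 0 -0.017 1" --pt "0 0 0 0 0 -0.017 1" --pt "0 0 0 0 0 -0.017 1" --pt "0 0 0 0.01 0 -0.017 1" --pt "0 0 0 0.025 0 -0.017 1" --pt "0 0 0 0.04 0 -0.017 1" --pt "0 0 0 0.055 0 -0.017 1" --pt "0 0 0 0.07 0 -0.017 1" --pt "0 0 0 0.078 0 -0.017 1" --pt "0 0 0 0.078 0 -0.017 1" --pt "0 0 0 0.078 0 -0.04 1" --pt "0 0 0 0.078 0 -0.08 1" --pt "0 0 0 0.078 0.03 -0.12 1" --pt "0 0 0 0.078 0.07 -0.12 1" --pt "0 0 0 0.078 0.11 -0.12 1" --pt "0 0 0 0.078 0.15 -0.12 1" --pt "0 0 0 0.078 0.19 -0.12 1" --pt "0 0 0 0.078 0.23 -0.12 1"

```text
time_s: 44.43
ee_pos: [0.5458, -0.0684, 0.2761]
eef_rot: [0.623, 3.079, -0.0]
ft_force: [-0.2, -0.3, -1.7]
grip_width: 0.0218
```

Request:
apply_moves --pt "0 0 0 0 0.01 0 1" --pt "0 0 0 0 0.01 0 1" --pt "0 0 0 0 0.01 0 1" --pt "0 0 0 0 0.01 0 1" --pt "0 0 0 0 0.01 0 1"

```text
time_s: 44.85
ee_pos: [0.5482, -0.0623, 0.2756]
eef_rot: [-0.626, -3.077, 0.001]
ft_force: [0.4, -0.2, -2.2]
grip_width: 0.0217
```

```bash
python3 -c "
from h import *
snap('wrist','w23')";python3 canfit.py w23 420 82 -100 110; python3 pl.py .5058 .1285 1 .001 .28
```

```text
53 free [0.5052 0.1282 0.0684] fixed [0.5049 0.1275] rms 0.010674902158320447
44.9 [ 0.5483 -0.0623  0.2756] [ 0.8015 -0.011  -2.8927] 0.02194822622412114 0.001879885593696954 target [0.4713 0.1012]
turn [-0.0006 -0.0008 -0.0034] shift [ 0.1348  0.1205 -0.0043] | 0.181 0.2 deg
```

View pics/w23.png

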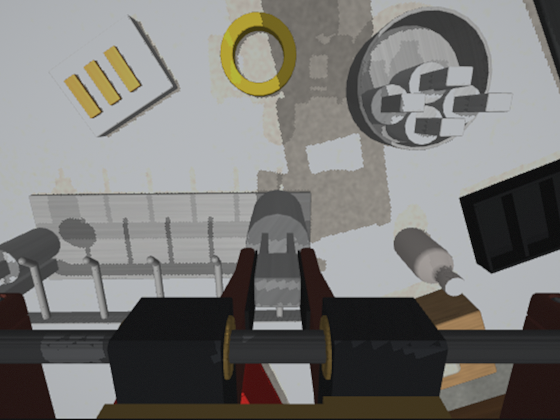

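Request:
apply_moves --pt "0 0 0 0.1348 0.1205 -0.005 1" --pt "0 -0.001 -0.003 0.1348 0.1205 -0.005 1" --pt "0 -0.001 -0.003 0.1348 0.1205 -0.005 1" --pt "0 -0.001 -0.003 0.1348 0.1205 -0.005 1" --pt "0 -0.001 -0.003 0.1348 0.1205 -0.005 1" --pt "0 -0.001 -0.003 0.1348 0.1205 -0.005 1" --pt "0 -0.001 -0.003 0.1348 0.1205 -0.005 1" --pt "0 -0.001 -0.003 0.1348 0.1205 -0.005 1" --pt "0 -0.001 -0.003 0.1348 0.1205 -0.005 1" --pt "0 -0.001 -0.003 0.1348 0.1205 -0.005 1" --pt "0 -0.001 -0.003 0.1348 0.1205 -0.005 1" --pt "0 -0.001 -0.003 0.1348 0.1205 -0.005 1" --pt "0 -0.001 -0.003 0.1348 0.1205 -0.005 1"

```text
time_s: 45.98
ee_pos: [0.4714, 0.102, 0.2806]
eef_rot: [-0.62, -3.08, 0.001]
ft_force: [0.1, 0.4, -3.1]
grip_width: 0.0221
```

```bash
python3 -c "
from h import *
snap('wrist','w24')"; python3 pl.py .5058 .1285 1 .001 .1055; python3 rim.py w24 200 110 400 260
```

```text
46.0333 [0.4714 0.1021 0.2806] [ 0.3868  0.1093 -1.2333] 0.02195384627070306 0.005213110478456948 target [0.4713 0.1012]
turn [-0.0005  0.0001  0.0009] shift [-0.0002 -0.0008  0.1751] | 0.175 0.1 deg
```

View pics/w24_r.png

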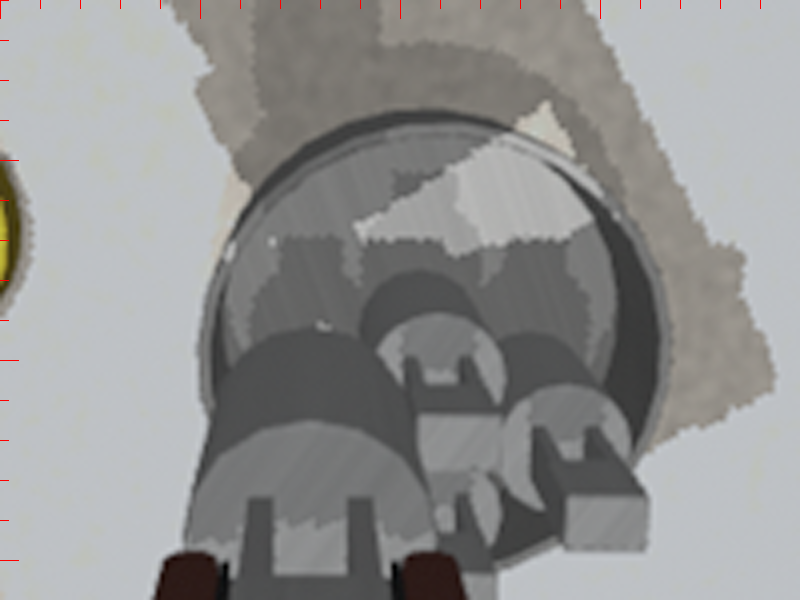

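Request:
apply_moves --pt "0 0 0.001 0 -0.001 0 1" --pt "0 0 0.001 0 -0.001 0.03 1" --pt "0 0 0.001 0 -0.001 0.06 1" --pt "0 0 0.001 0 -0.001 0.08 1" --pt "0 0 0.001 0 -0.001 0.1 1" --pt "0 0 0.001 0 -0.001 0.12 1" --pt "0 0 0.001 0 -0.001 0.14 1" --pt "0 0 0.001 0 -0.001 0.155 1" --pt "0 0 0.001 0 -0.001 0.165 1" --pt "0 0 0.001 0 -0.001 0.17 1" --pt "0 0 0.001 0 -0.001 0.17 1" --pt "0 0 0.001 0 -0.001 0.17 1" --pt "0 0 0.001 0 -0.001 0.17 1"

```text
time_s: 47.12
ee_pos: [0.4715, 0.1015, 0.1115]
eef_rot: [0.62, 3.079, 0.0]
ft_force: [-0.5, 1.1, -1.8]
grip_width: 0.0216
```

```bash
python3 pl.py .5058 .1285 1 .001 .1055
```

```text
47.1167 [0.4715 0.1015 0.1115] [-0.4676  1.1167 -1.7977] 0.021639945575896123 0.004932996966983464 target [0.4713 0.1012]
turn [0.0003 0.0012 0.0004] shift [ 0.0001 -0.0004  0.006 ] | 0.006 0.1 deg
```

Request:
apply_moves --pt "0 0.001 0 0 0 0.001 1" --pt "0 0.001 0 0 0 0.002 1" --pt "0 0.001 0 0 0 0.003 1" --pt "0 0.001 0 0 0 0.004 1" --pt "0 0.001 0 0 0 0.005 1" --pt "0 0.001 0 0 0 0.005 1" --pt "0 0.001 0 0 0 0.005 1"

```text
time_s: 47.7
ee_pos: [0.4715, 0.1014, 0.1064]
eef_rot: [0.62, 3.08, 0.0]
ft_force: [-1.8, -1.3, 4.9]
grip_width: 0.022
```

```bash
python3 pl.py .5058 .1285 1 .001 .1055;python3 sl.py A
```

```text
47.7 [0.4715 0.1014 0.1064] [-1.804  -1.2921  4.9481] 0.022032055086618336 0.0014354454450840855 target [0.4713 0.1012]
turn [0.0001 0.0002 0.0005] shift [ 0.0001 -0.0003  0.0009] | 0.001 0.0 deg
47.7 [0.4715 0.1014 0.1064] 0.0014354454450840855
turn [0.0001 0.0002 0.0005] shift [-0.2087 -0.4197 -0.0481] | 0.471 0.0 deg
```

Request:
apply_moves --pt "0 0 0 0 0 0 0.5" --pt "0 0 0 0 0 0 0.5" --pt "0 0 0 0 0 0 0.5" --pt "0 0 0 0 0 0 0.5" --pt "0 0 0 0 0 -0.015 0.5" --pt "0 0 0 0 0 -0.04 0.5" --pt "0 0 0 0 0 -0.08 0.5" --pt "0 0 0 0 0 -0.12 0.5" --pt "0 0 0 -0.209 -0.419 -0.13 0.5" --pt "0 0 0 -0.209 -0.419 -0.13 0.5" --pt "0 0 0 -0.209 -0.419 -0.13 0.5" --pt "0 0 0 -0.209 -0.419 -0.13 0.5" --pt "0 0 0 -0.209 -0.419 -0.13 0.5" --pt "0 0 0 -0.209 -0.419 -0.13 0.5" --pt "0 0 0 -0.209 -0.419 -0.13 0.5" --pt "0 0 0 -0.209 -0.419 -0.13 0.5" --pt "0 0 0 -0.209 -0.419 -0.13 0.5" --pt "0 0 0 -0.209 -0.419 -0.13 0.5" --pt "0 0 0 -0.209 -0.419 -0.13 0.5" --pt "0 0 0 -0.209 -0.419 -0.13 0.5"

```text
time_s: 49.37
ee_pos: [0.5016, -0.3714, 0.2358]
eef_rot: [0.625, 3.078, -0.004]
ft_force: [-0.3, 0.0, 0.1]
grip_width: 0.044
```

Request:
apply_moves --pt "0 0 0 0 0 0.012 0.5" --pt "0 0 0 0 0 0.012 0.5" --pt "0 0 0 0 0 0.012 0.5" --pt "0 0 0 0 0 0.012 0.5" --pt "0 0 0 0 0 0.012 0.5"

```text
time_s: 49.78
ee_pos: [0.5018, -0.3643, 0.2239]
eef_rot: [-0.617, -3.079, 0.0]
ft_force: [0.3, 1.2, 0.6]
grip_width: 0.044
```

```bash
python3 -c "
from h import *
snap('wrist','w25');snap('side','s25')"; python3 sl.py A
```

```text
49.8833 [ 0.5019 -0.3648  0.2242] 0.007029960809080361
turn [-0.0005 -0.0003  0.0019] shift [-0.0002 -0.0016  0.0697] | 0.07 0.1 deg
```

View pics/w25.png

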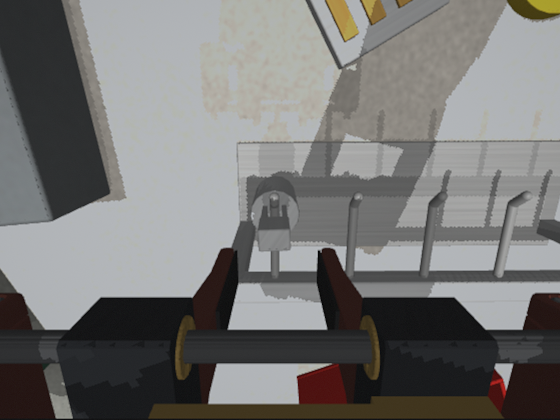

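View pics/s25.png

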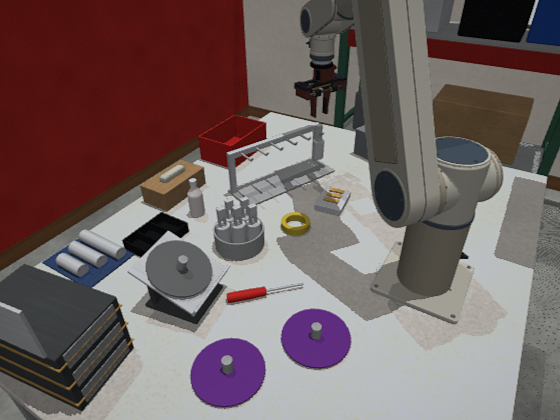

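Five are standing. The last one, slug A, is at (274,232).

Request:
apply_moves --pt "0 0 0.002 -0.0005 -0.001 0.02 0.5" --pt "0 0 0.002 -0.0005 -0.001 0.04 0.5" --pt "0 0 0.002 -0.0005 -0.001 0.055 0.5" --pt "0 0 0.002 -0.0005 -0.001 0.065 0.5" --pt "0 0 0.002 -0.0005 -0.001 0.068 0.5" --pt "0 0 0.002 -0.0005 -0.001 0.068 0.5" --pt "0 0 0.002 -0.0005 -0.001 0.068 1" --pt "0 0 0.002 -0.0005 -0.001 0.068 1" --pt "0 0 0.002 -0.0005 -0.001 0.068 1" --pt "0 0 0.002 -0.0005 -0.001 0.068 1" --pt "0 0 0.002 -0.0005 -0.001 0.068 1" --pt "0 0 0.002 -0.0005 -0.001 0.068 1" --pt "0 0 0.002 -0.0005 -0.001 0.068 1"

```text
time_s: 50.97
ee_pos: [0.502, -0.3673, 0.1566]
eef_rot: [0.623, 3.079, -0.001]
ft_force: [-0.6, -0.2, 4.9]
grip_width: 0.022
```

```bash
python3 sl.py A; python3 -c "
from h import *
s=manip.read_state();print(s['ft_force'],s['grip_width'])"
```

```text
50.9667 [ 0.502  -0.3673  0.1566] 0.0008857972337263646
turn [-0.0007  0.0006 -0.0017] shift [0.0008 0.0006 0.0021] | 0.002 0.1 deg
[-0.6067 -0.2157  4.8844] 0.021989755458172316
```

Request:
apply_moves --pt "0 0 0 0 0 -0.006 1" --pt "0 0 0 0 0 -0.012 1" --pt "0 0 0 0 0 -0.017 1" --pt "0 0 0 0 0 -0.017 1" --pt "0 0 0 0 0 -0.017 1" --pt "0 0 0 0.01 0 -0.017 1" --pt "0 0 0 0.025 0 -0.017 1" --pt "0 0 0 0.04 0 -0.017 1" --pt "0 0 0 0.055 0 -0.017 1" --pt "0 0 0 0.07 0 -0.017 1" --pt "0 0 0 0.078 0 -0.017 1" --pt "0 0 0 0.078 0 -0.017 1" --pt "0 0 0 0.078 0 -0.04 1" --pt "0 0 0 0.078 0 -0.08 1" --pt "0 0 0 0.078 0.03 -0.12 1" --pt "0 0 0 0.078 0.07 -0.12 1" --pt "0 0 0 0.078 0.11 -0.12 1" --pt "0 0 0 0.078 0.15 -0.12 1" --pt "0 0 0 0.078 0.19 -0.12 1" --pt "0 0 0 0.078 0.23 -0.12 1"

```text
time_s: 52.63
ee_pos: [0.5203, -0.1229, 0.2761]
eef_rot: [0.624, 3.079, -0.0]
ft_force: [1.1, -0.4, -4.0]
grip_width: 0.022
```

Request:
apply_moves --pt "0 0 0 0 0.04 0 1" --pt "0 0 0 0 0.07 0 1" --pt "0 0 0 0 0.07 0 1" --pt "0 0 0 0 0.07 0 1" --pt "0 0 0 0 0.07 0 1" --pt "0 0 0 0 0.07 0 1"

```text
time_s: 53.13
ee_pos: [0.5463, -0.0611, 0.2755]
eef_rot: [-0.625, -3.078, 0.001]
ft_force: [-0.4, -0.4, -3.8]
grip_width: 0.0214
```

```bash
python3 -c "
from h import *
snap('wrist','w26')";python3 canfit.py w26 420 82 -100 110; python3 pl.py .5058 .1285 5 .001 .28; python3 rim.py w26 335 0 530 165
```

```text
53 free [0.5052 0.1282 0.0684] fixed [0.5049 0.1275] rms 0.009290632262035992
53.1833 [ 0.5462 -0.0613  0.2756] [-0.4798 -1.511  -2.7415] 0.021497943096840815 0.005912028974362324 target [0.5011 0.1723]
turn [-0.0007 -0.0009 -0.003 ] shift [ 0.1326  0.1974 -0.0044] | 0.238 0.2 deg
```

View pics/w26.png

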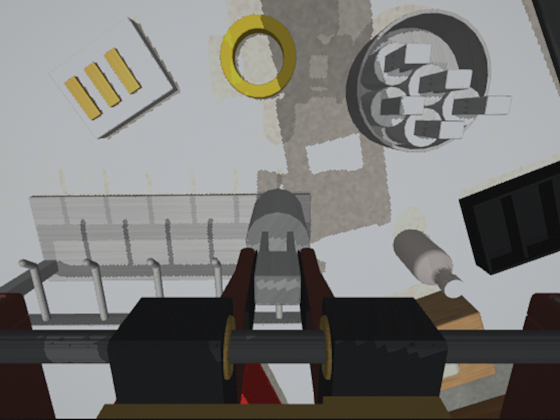

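View pics/w26_r.png

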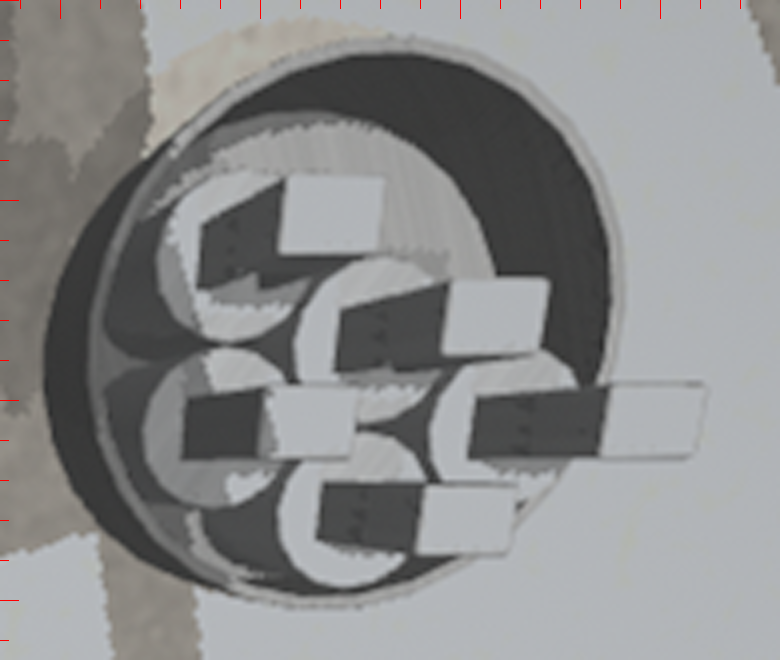

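The five are in a tight honeycomb and the canister is unmoved. The last slug goes into slot 5.

Request:
apply_moves --pt "0 0 0 0.1326 0.197 -0.005 1" --pt "0 -0.001 -0.003 0.1326 0.197 -0.005 1" --pt "0 -0.001 -0.003 0.1326 0.197 -0.005 1" --pt "0 -0.001 -0.003 0.1326 0.197 -0.005 1" --pt "0 -0.001 -0.003 0.1326 0.197 -0.005 1" --pt "0 -0.001 -0.003 0.1326 0.197 -0.005 1" --pt "0 -0.001 -0.003 0.1326 0.197 -0.005 1" --pt "0 -0.001 -0.003 0.1326 0.197 -0.005 1" --pt "0 -0.001 -0.003 0.1326 0.197 -0.005 1" --pt "0 -0.001 -0.003 0.1326 0.197 -0.005 1" --pt "0 -0.001 -0.003 0.1326 0.197 -0.005 1" --pt "0 -0.001 -0.003 0.1326 0.197 -0.005 1" --pt "0 -0.001 -0.003 0.1326 0.197 -0.005 1"

```text
time_s: 54.27
ee_pos: [0.5012, 0.172, 0.2807]
eef_rot: [0.621, 3.079, -0.001]
ft_force: [0.7, -0.6, -3.8]
grip_width: 0.022
```

```bash
python3 -c "
from h import *
snap('wrist','w27')"; python3 pl.py .5058 .1285 5 .001 .1055
```

```text
54.3167 [0.5012 0.1722 0.2807] [-0.5989  0.1511 -2.9167] 0.02197143436201695 0.0076604105333497345 target [0.5011 0.1723]
turn [-0.0004  0.0003  0.0003] shift [0.0001 0.0001 0.1752] | 0.175 0.0 deg
```

View pics/w27.png

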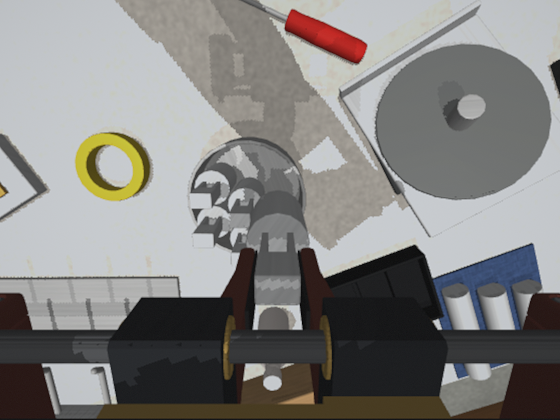

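Request:
apply_moves --pt "0 0 0 0 -0.0005 0 1" --pt "0 0 0 0 -0.0005 0.03 1" --pt "0 0 0 0 -0.0005 0.06 1" --pt "0 0 0 0 -0.0005 0.08 1" --pt "0 0 0 0 -0.0005 0.1 1" --pt "0 0 0 0 -0.0005 0.12 1" --pt "0 0 0 0 -0.0005 0.14 1" --pt "0 0 0 0 -0.0005 0.155 1" --pt "0 0 0 0 -0.0005 0.165 1" --pt "0 0 0 0 -0.0005 0.17 1" --pt "0 0 0 0 -0.0005 0.17 1" --pt "0 0 0 0 -0.0005 0.17 1" --pt "0 0 0 0 -0.0005 0.17 1"

```text
time_s: 55.4
ee_pos: [0.5015, 0.1725, 0.1116]
eef_rot: [0.618, 3.078, 0.001]
ft_force: [0.5, -0.1, -3.8]
grip_width: 0.0218
```

```bash
python3 pl.py .5058 .1285 5 .001 .1055
```

```text
55.4 [0.5015 0.1725 0.1116] [ 0.4745 -0.1414 -3.7503] 0.02180177666663732 0.00478234064425105 target [0.5011 0.1723]
turn [0.0007 0.0016 0.0015] shift [ 0.0003 -0.0004  0.0061] | 0.006 0.1 deg
```

Request:
apply_moves --pt "0 0.001 0 0 0 0.001 1" --pt "0 0.001 0 0 0 0.002 1" --pt "0 0.001 0 0 0 0.003 1" --pt "0 0.001 0 0 0 0.004 1" --pt "0 0.001 0 0 0 0.005 1" --pt "0 0.001 0 0 0 0.005 1" --pt "0 0.001 0 0 0 0.005 1"

```text
time_s: 55.98
ee_pos: [0.5014, 0.1724, 0.1066]
eef_rot: [0.619, 3.08, 0.0]
ft_force: [-1.1, -2.0, 6.1]
grip_width: 0.022
```

```bash
python3 pl.py .5058 .1285 5 .001 .1055
```

```text
55.9833 [0.5014 0.1724 0.1066] [-1.1353 -1.9744  6.0933] 0.02199028852304442 0.003037367087728838 target [0.5011 0.1723]
turn [0.0003 0.0003 0.0015] shift [ 0.0002 -0.0002  0.0011] | 0.001 0.1 deg
```

Request:
apply_moves --pt "0 0 0 0 0 0 0.5" --pt "0 0 0 0 0 0 0.5" --pt "0 0 0 0 0 0 0.5" --pt "0 0 0 0 0 0 0.5" --pt "0 0 0 0 0 0 0.5" --pt "0 0 0 0 0 -0.015 0.5" --pt "0 0 0 0 0 -0.04 0.5" --pt "0 0 0 0 0 -0.08 0.5" --pt "0 0 0 0 0 -0.12 0.5" --pt "0 0 0 -0.04 -0.02 -0.16 0.5" --pt "0 0 0 -0.08 -0.04 -0.2 0.5" --pt "0 0 0 -0.09 -0.04 -0.23 0.5" --pt "0 0 0 -0.09 -0.04 -0.23 0.5" --pt "0 0 0 -0.09 -0.04 -0.23 0.5" --pt "0 0 0 -0.09 -0.04 -0.23 0.5" --pt "0 0 0 -0.09 -0.04 -0.23 0.5" --pt "0 0 0 -0.09 -0.04 -0.23 0.5"

```text
time_s: 57.4
ee_pos: [0.5671, 0.101, 0.3338]
eef_rot: [-0.617, -3.076, 0.002]
ft_force: [-0.3, 0.3, -0.4]
grip_width: 0.0437
```

```bash
python3 -c "
from h import *
snap('wrist','w28');snap('side','s28');snap('scene','sc28')"; python3 rim.py w28 200 60 370 220
```

```text
(no output)
```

View pics/w28.png

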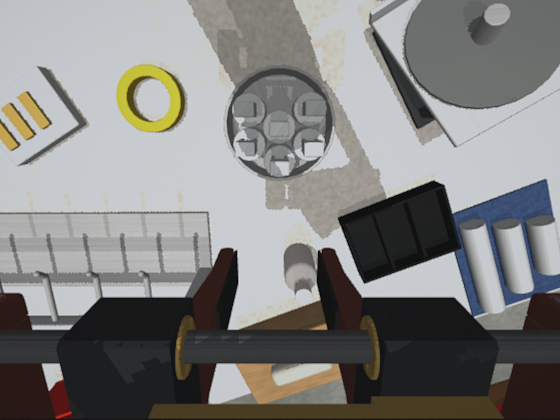

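View pics/w28_r.png

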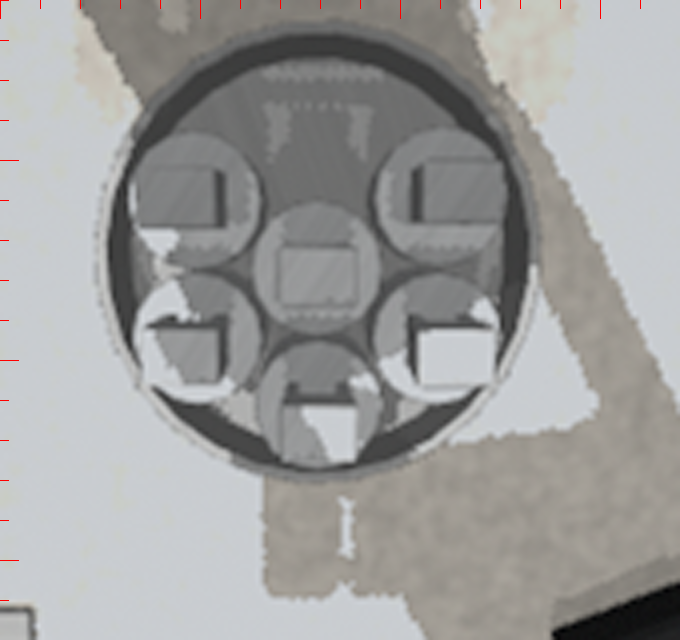

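View pics/s28.png

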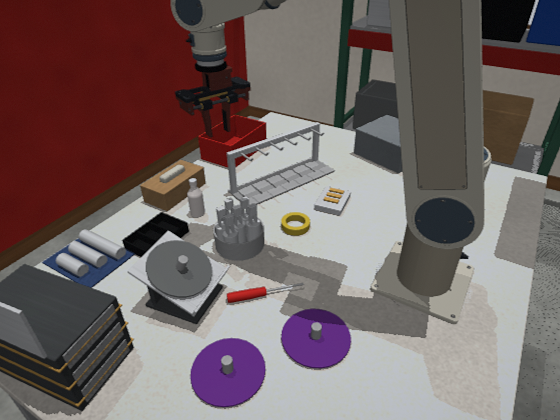

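View pics/sc28.png

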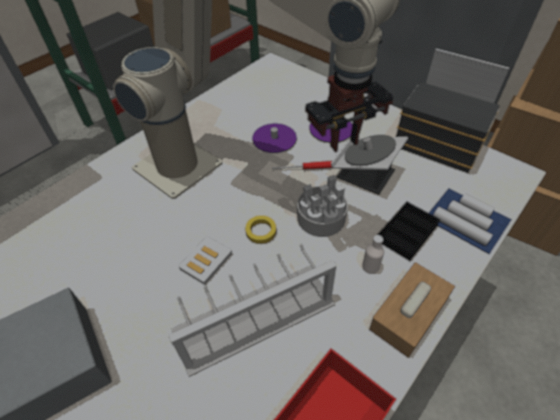

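All six slugs stand upright in a honeycomb: the middle one at crop (318,268), five around it. The rack is empty, the cover is flat on its rest and the bystanders are where they were. Handing in.

```bash
python3 -c "
from h import *
s=manip.read_state();print(s['time_s'],s['ft_force'])
print(ticket.job_done())"
```

```text
57.55 [-0.1717 -0.4265  1.3001]
the job is handed in; nothing more can be done
None
```

The job is done and handed in at 57.6 s of the 210 s allowed. The hand-in gives no verdict.

**Cover:** I lifted it off by its knob and laid it knob up on the sloped rest. It was flat on the plate before I let go, and its knob then showed within about 1 pixel of where it should be for the middle of the plate. I did not measure its position again at the end. It looked unmoved in the later side views.

**Slugs:** All six were there. Each was lifted 17 mm, drawn off its peg and lowered until it touched the canister floor before release. The final wrist, side and scene views show one in the middle and five around it with one slot open, all upright, and the rack empty.

**Rest of the bench:** The canister fit stayed at about (0.505, 0.128) m through the last check, just before the sixth slug went in, so I saw no knock. The bystanders and the purple covers look undisturbed.

**Disagreements:**
- The scene and side cameras put the cover's knob and the plate's corners about 3 to 7 mm lower than the given sizes. They also differed from each other by up to 1 cm sideways on the slugs, so I placed things from the wrist camera and the given sizes.
- Measured tool positions varied by 1 to 2 mm while the arm was still settling. One early reading sent the first approach to the knob 9 mm off, which I corrected before gripping.
- The middle slug stands about 1 mm off the canister's centre.

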